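Sort the press's sprung feet by stiffness on the guarded test plate

ROBOT

A 7-joint arm with a two-finger parallel gripper is mounted at the origin on the work surface. World frame = base frame: x ahead of the robot, y to its left, z up, the work surface at z = 0. Lengths are in m, angles in rad, forces in N, time in s.
With the tool pointing down it reaches from about 0.425 to 0.875 m from the base axis. Payload 4.7 kg.
Tool frame: the origin (TCP) lies on the centre line of the jaws, within the pads' length; the fingertips stand ctrl.tcp_to_tips ahead of it and the grasp point (between the pads) lies 2 mm behind it (ctrl.tcp_to_tips is the distance from the TCP to the fingertips, in m); z points along the fingers, y is the line along which they close (so a half turn about z gives the same grasp; the last joint's range is limited). The gripper opens to 87 mm and grips with 3 to 60 N. Pads are 19 mm wide; open, the fingers measure 117 mm over their backs; the gripper's body (75 mm by 190 mm) begins 51 mm behind the grasp point.
Start: joints at [1.296, 0.321, -0.07, 1.45, 0.023, 1.371, -0.057], TCP at [0.185, -0.623, 0.24] pointing down, gripper open.
Joint ranges: [-2.86, 2.86], [-0.3, 2.09], [-1.38, 1.24], [0.06, 2.45], [-1.56, 4.7], [0.09, 2.05], [-2.69, 2.69]. Speed limits (rad/s): [2.57, 2.57, 3.14, 3.14, 3.14, 3.14, 3.14].

INTERFACE

Orientations are given as a rotation vector (axis times angle).
In Python, from bench import ctrl, optics, close_job gives the robot as it stands.
- The arm moves only by the shell command python3 -m inch 'ROWS' [OPENING] [FORCE]. ROWS is JSON, a list of rows, each a list of 2 entries, a list of its own where there are three numbers: the shift along the tool's x, y, z in mm, then the turn, a rotation vector about the tool's x, y, z in degrees. In form: [[[x, y, z], [ax, ay, az]], ...]. A call has exactly 10 rows; each row shifts and turns the commanded pose from where the row before left it, along the tool's axes as they then stand; what a row does not reach is not made up. A row lasts 1/10 s, in which the tool goes at most 50 mm and 8.59 degrees, less where a joint would pass 70% of its speed; a pose out of reach is approached as far as the arm can. A call is refused whole if a number of a shift passes 50 or a number of a turn 8.59, either way. A call with a gripper value outside its range is refused whole. OPENING is the closure, from 0 (fully open) to 1 (shut), set as the call begins (- or left out, the last holds). The fingers move at their own pace and stop on an object; FORCE is the grip in N (left out, the last holds). Time passes only in rows, so rows that do not move let the fingers close, or fill a call up. It gives the time, the measured TCP pose, the force and the opening at its end, in the units of the state.
- ctrl.get_state(): the state, without advancing time (a new reading comes with each control period).
- optics.get_image(name): name is "scene" or "top" or "wrist"; returns a dict with "image" (480x640x3 uint8, red, green, blue), "fx", "fy", "cx", "cy" (pixels), "R" (3x3) and "t" (3): a world point X has camera coordinates R X + t; the wrist camera has in their place "hand_eye" (4x4, takes a point from camera to tool coordinates, whose origin is the TCP and whose axes are the flange's). Camera axes: x right, y down, z forward; pixel columns grow to the right and rows downward; lengths in m; the calibration is good to about 2 mm. A picture is of the moment at which its call begins: read the wrist's pose just before it. There is no depth.
- close_job(): hands the job in, once; it reports no verdict.
The state is a dict: "time": time; "joint_positions": joint angles; "qd": joint speeds; "joint_torque": joint torques, N m; "position": TCP position; "tool_rot": TCP orientation; "ft_force": force on the tool from outside, world axes, zero at the start; "torque": the same for the moment, N m; "grip_width": opening from 0.0 (shut) to 1.0 (fully open).
Only numpy, scipy, OpenCV 4.12 (cv2) and the standard library are available. Lean on these libraries where they do the work, as an engineer would, in place of code of your own. Each camera call takes 0.05 s, during which the arm holds its last target. There are 200 camera calls.

TASK

The sprung feet standing on the bench look alike, but some have stiff springs and some soft ones. First draw the locking pin out of the red guard and park it, hanging by its collar, in the side notch of the test station; then slide the guard fully open, press each foot gently against the steel test plate to feel its spring (never push any spring in by more than 12 mm, anywhere), and stand stiff ones upright in the yellow tray and soft ones upright in the violet tray. When all are sorted, slide the guard fully shut again, leave the pin parked in its notch and leave the grease jar, screwdriver and chip tray alone.

Things in the scene. Friction and masses are not known exactly. Their poses are not given: they have to be found in the camera images.
- station: Green test station, fixed on the bench, 120 mm (x) by 342 mm (y), slightly turned. Origin on the bench under the middle of the steel test plate; its y axis is the way the guard slides open. Base 30 mm high (26 mm beyond the plate, to +y), guide rails up to 36 mm; the notch lug at its -y end is 60 mm high. bore and notch lie 72 and 115 mm to -y of the origin.
- plate (a point): Centre of the top face of the steel test plate (100 mm by 98 mm, top 32 mm above the bench); axes as the station's. The shut guard covers it (guard panel 40 to 48 mm above the bench).
- guard (a joint): How far the red guard has slid along the station's +y, m: 0 fully shut (plate covered), 0.13 fully open (plate free). It stays where it is left (friction about 2 N). The locking pin holds it at 0 while it is in its bore.
- guard_grip (a point): Centre of the guard's upright black round grip, 24 mm across, 34 mm tall (58 to 92 mm above the bench), this point 75 mm above the bench; it moves with the guard. It stands 10 mm to the +y side of the panel's middle; the panel is 118 mm (x) by 104 mm (y).
- pin_grip (a point): Middle of the locking pin's orange grip, 20 mm across, 40 mm tall; z axis up the pin. 25 mm below it: underside of the brass collar (30 mm across, 5 thick); below that a steel shank, 12 mm across, 40 mm long. At the start the collar rests on the guard's ear, shank in the 14 mm bore through ear and base: it must rise 40 mm or more to come free. 90 g.
- bore (a point): Top of the bore in the guard's ear as it is with the guard shut: where the collar's underside rests at the start. Fixed to the station, 48 mm above the bench.
- notch (a point): Where the middle of the collar's underside comes when the pin is parked: top of the notch, 60 mm above the bench; axes as the station's. A 16 mm wide slot along y between two 12 mm thick prongs, open to -y, above and below; closed end 10 mm to +y of this point, mouth 36 mm to -y. The parked pin hangs upright, shank between the prongs, collar on them.
- tray_stiff: Yellow tray for stiff feet: 270 mm (x) by 110 mm (y), walls 22 mm high and 5 mm thick, floor 5 mm thick; fixed to the bench. Origin under its middle, on the bench. It may be on either side of the bench.
- tray_soft: Violet tray for soft feet: the same size and origin as the yellow one, on the other side; fixed to the bench.
- grease_jar: Bystander: dark grease jar with a red lid, 68 mm across, 85 mm tall; origin under it. Leave alone.
- screwdriver: Bystander: screwdriver lying on the bench. Leave alone.
- chip_tray: Bystander: aluminium tray of turquoise chips, 100 by 130 mm, 35 mm high; origin under it. Leave alone.
- foot_a_mid (a point): Middle (41 mm above the underside) of a sprung foot, z up: dark steel barrel 38 mm across from 37 to 83 mm up (rim 42 mm across at 30 to 36 mm), below it a heavy steel pad 60 mm across, 12 thick, on a spring with 20 mm travel. 0.28 kg. Stiff: 3 N to start moving, then 13 N per 10 mm; soft: 3 N, then 3.5 N per 10 mm; its own weight does not push it in. May be absent.
- foot_a_push (a joint): How far the pad of foot_a is pushed in towards its barrel, m: 0 free (to within 0.2 mm, less than can be read), 0.020 bottomed.
- foot_b_mid (a point): Middle (41 mm above the underside) of a sprung foot, z up: dark steel barrel 38 mm across from 37 to 83 mm up (rim 42 mm across at 30 to 36 mm), below it a heavy steel pad 60 mm across, 12 thick, on a spring with 20 mm travel. 0.28 kg. Stiff: 3 N to start moving, then 13 N per 10 mm; soft: 3 N, then 3.5 N per 10 mm; its own weight does not push it in. May be absent.
- foot_b_push (a joint): How far the pad of foot_b is pushed in towards its barrel, m: 0 free (to within 0.2 mm, less than can be read), 0.020 bottomed.
- foot_c_mid (a point): Middle (41 mm above the underside) of a sprung foot, z up: dark steel barrel 38 mm across from 37 to 83 mm up (rim 42 mm across at 30 to 36 mm), below it a heavy steel pad 60 mm across, 12 thick, on a spring with 20 mm travel. 0.28 kg. Stiff: 3 N to start moving, then 13 N per 10 mm; soft: 3 N, then 3.5 N per 10 mm; its own weight does not push it in. May be absent.
- foot_c_push (a joint): How far the pad of foot_c is pushed in towards its barrel, m: 0 free (to within 0.2 mm, less than can be read), 0.020 bottomed.
- foot_d_mid (a point): Middle (41 mm above the underside) of a sprung foot, z up: dark steel barrel 38 mm across from 37 to 83 mm up (rim 42 mm across at 30 to 36 mm), below it a heavy steel pad 60 mm across, 12 thick, on a spring with 20 mm travel. 0.28 kg. Stiff: 3 N to start moving, then 13 N per 10 mm; soft: 3 N, then 3.5 N per 10 mm; its own weight does not push it in. May be absent.
- foot_d_push (a joint): How far the pad of foot_d is pushed in towards its barrel, m: 0 free (to within 0.2 mm, less than can be read), 0.020 bottomed.
- foot_e_mid (a point): Middle (41 mm above the underside) of a sprung foot, z up: dark steel barrel 38 mm across from 37 to 83 mm up (rim 42 mm across at 30 to 36 mm), below it a heavy steel pad 60 mm across, 12 thick, on a spring with 20 mm travel. 0.28 kg. Stiff: 3 N to start moving, then 13 N per 10 mm; soft: 3 N, then 3.5 N per 10 mm; its own weight does not push it in. May be absent.
- foot_e_push (a joint): How far the pad of foot_e is pushed in towards its barrel, m: 0 free (to within 0.2 mm, less than can be read), 0.020 bottomed.
- foot_f_mid (a point): Middle (41 mm above the underside) of a sprung foot, z up: dark steel barrel 38 mm across from 37 to 83 mm up (rim 42 mm across at 30 to 36 mm), below it a heavy steel pad 60 mm across, 12 thick, on a spring with 20 mm travel. 0.28 kg. Stiff: 3 N to start moving, then 13 N per 10 mm; soft: 3 N, then 3.5 N per 10 mm; its own weight does not push it in. May be absent.
- foot_f_push (a joint): How far the pad of foot_f is pushed in towards its barrel, m: 0 free (to within 0.2 mm, less than can be read), 0.020 bottomed.
Mind the look-alikes: they are no part of the job. What is shaped like the part that bears pin_grip but black is not meant.

How it is judged:
By the outcome, as a careful person would: the job done as asked, in the order asked, and still so for the second after the job is handed in, with the robot touching nothing.
Of foot_a, foot_b, foot_c, foot_d, foot_e, foot_f only 4 to 6 are there at a start; the rules pass over those that are not, and their reading is None.
At some moment in a run one of foot_a, foot_b, foot_c, foot_d, foot_e, foot_f may be knocked a few centimetres aside while the robot is not near it.
It also fails if it takes over 210 s, if anything falls off the work surface, if the arm or the gripper's body presses on something with over 40 N, if the wrist force passes 120 N, or if a joint passes its speed limit or range.

## Working session

There is one attempt and no reset: what is moved stays moved. The work goes in short steps, Python scripts to look and compute and a shell command to move; the robot and the scene stay as the last step left them, time stands still between calls to the robot, and variables do not carry over. Pictures are saved under pics/ and viewed, on a budget of 14 in all, crops included, one or two more only if the job needs it, and the job is handed in when it is done.

```bash
mkdir -p pics; ls; python3 - <<'E'
from bench import ctrl, optics
import cv2, numpy as np
print(ctrl.tcp_to_tips); s=ctrl.get_state(); print(s)
for n in ("scene","top"):
    d=optics.get_image(n); cv2.imwrite(f"pics/{n}0.png",d["image"][:,:,::-1]); print(n,d["fx"],d["fy"],d["cx"],d["cy"],d["R"],d["t"])
E
```

```text
pics
0.017
{'time': 0.0, 'joint_positions': array([ 1.29610766,  0.32179984, -0.07007687,  1.45172508,  0.02257205,
        1.37078855, -0.05689243]), 'qd': array([ 0.00128676,  0.00038408,  0.00115045, -0.00132542, -0.00015305,
        0.00249428,  0.00252056]), 'joint_torque': array([-6.21892536e-05, -4.91287315e+01, -4.04046820e-01, -3.12527740e+01,
       -6.38960791e-02,  4.39319573e-02,  1.97041736e-04]), 'position': array([ 0.18491751, -0.62257594,  0.23845132]), 'tool_rot': array([-3.10701094e+00, -4.51820541e-01,  5.54869549e-04]), 'ft_force': array([ 0.51814945, -0.99637177, -0.72724295]), 'torque': array([-0.0307649 ,  0.02479975, -0.04763617]), 'grip_width': 1.0002489102210368}
scene 443.4977086519545 443.4977086519545 313.4503758400555 242.78139681907277 [[ 0.55661333  0.83064323  0.0146089 ]
 [ 0.61774445 -0.40206403 -0.67582269]
 [-0.55549384  0.38519648 -0.73691944]] [-0.34212438 -0.32398172  1.2953712 ]
top 580.3669996094945 580.3669996094945 322.07679107358285 240.45185973021702 [[ 0.00686097 -0.99996612 -0.00454855]
 [-0.98295372 -0.00590838 -0.18375817]
 [ 0.18372507  0.00573177 -0.98296096]] [-0.00549002  0.60932653  1.25794917]
```

View pics/top0.png

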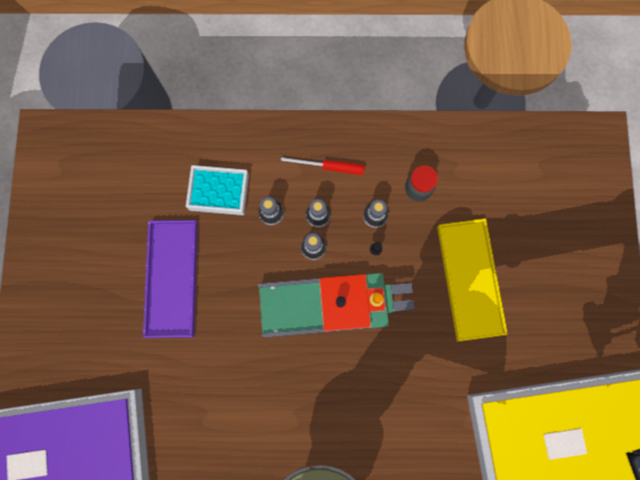

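View pics/scene0.png

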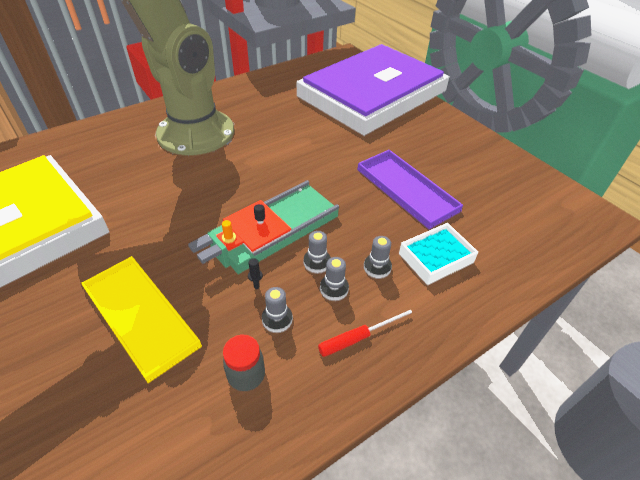

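Top view: four feet with tops near (268,203), (318,205), (376,207), (312,240). The guard is at (345,302), the orange pin at (377,298), the black decoy at (376,248), and the notch prongs at (400,297). The violet tray is on the left (+y) and the yellow one on the right. The scene view agrees, again with four feet.

```bash
cat > h.py <<'E'
import cv2, numpy as np
from bench import ctrl, optics
from scipy.spatial.transform import Rotation as Ro
def snap(n):
    s=ctrl.get_state(); d=optics.get_image(n)
    if "hand_eye" in d:
        T=np.eye(4); T[:3,:3]=Ro.from_rotvec(s["tool_rot"]).as_matrix(); T[:3,3]=s["position"]
        M=np.linalg.inv(T@np.array(d["hand_eye"])); d["R"],d["t"]=M[:3,:3],M[:3,3]
    d["hsv"]=cv2.cvtColor(d["image"],cv2.COLOR_RGB2HSV)
    return d
def ray(d,uv):
    R=np.array(d["R"]);t=np.array(d["t"])
    v=R.T@np.array([(uv[0]-d["cx"])/d["fx"],(uv[1]-d["cy"])/d["fy"],1]); return -R.T@t,v
def onz(d,uv,z):
    c,v=ray(d,uv); return c+v*(z-c[2])/v[2]
def proj(d,X):
    p=np.array(d["R"])@np.array(X)+np.array(d["t"]); return np.array([d["fx"]*p[0]/p[2]+d["cx"],d["fy"]*p[1]/p[2]+d["cy"]])
def blobs(d,lo,hi,amin=15,roi=None):
    m=cv2.inRange(d["hsv"],np.array(lo),np.array(hi))
    if roi: q=np.zeros_like(m);x0,y0,x1,y1=roi;q[y0:y1,x0:x1]=m[y0:y1,x0:x1];m=q
    cs,_=cv2.findContours(m,cv2.RETR_EXTERNAL,cv2.CHAIN_APPROX_NONE)
    cs=[c for c in cs if cv2.contourArea(c)>=amin]
    return sorted(cs,key=cv2.contourArea,reverse=True)
def cen(c): M=cv2.moments(c); return np.array([M["m10"],M["m01"]])/M["m00"]
def rectz(d,c,z):
    P=np.array([onz(d,p[0],z)[:2] for p in c]).astype(np.float32)*1000
    return cv2.minAreaRect(P)
def tri(a,ua,b,ub):
    c1,v1=ray(a,ua);c2,v2=ray(b,ub)
    k=np.linalg.lstsq(np.c_[v1,-v2],c2-c1,rcond=None)[0]; p,q=c1+v1*k[0],c2+v2*k[1]
    return (p+q)/2,np.linalg.norm(p-q)
np.set_printoptions(precision=4,suppress=True)
E
python3 - <<'E'
from h import *
t=snap("top"); s=snap("scene")
print("violet",[rectz(t,c,.022) for c in blobs(t,(120,80,60),(150,255,255),500,(130,200,215,350))])
print("yellow",[rectz(t,c,.022) for c in blobs(t,(22,150,60),(34,255,255),300,(420,200,520,350))])
for n,d,roi in(("t",t,(300,260,420,345)),("s",s,(190,190,350,280))):
    print(n,"red",[(rectz(d,c,.048),cen(c)) for c in blobs(d,(0,150,120),(7,255,255),200,roi)][:2])
    print(n,"orange",[(cv2.boundingRect(c),cen(c),cv2.contourArea(c)) for c in blobs(d,(9,150,120),(24,255,255),5,roi)])
    print(n,"green",[rectz(d,c,.032) for c in blobs(d,(60,60,60),(90,255,255),200,(250,260,420,345) if n=="t" else roi)])
dots=lambda d,roi:[(cen(c),cv2.contourArea(c)) for c in blobs(d,(12,60,150),(34,160,255),8,roi)]
for n,d,roi in(("t",t,(250,180,400,260)),("s",s,(255,225,400,310))):
    for c,a in dots(d,roi): print(n,c,a,onz(d,c,.083))
E
```

```text
violet [((527.2101440429688, 347.110107421875), (271.6414794921875, 116.32584381103516), 0.9843416810035706)]
yellow [((529.4818115234375, -344.7328186035156), (273.08624267578125, 117.97390747070312), 7.9390692710876465)]
t red [(((473.41583251953125, -70.3021469116211), (119.34081268310547, 140.33334350585938), 5.18775749206543), array([346.3551, 301.8806]))]
t orange [((369, 292, 15, 15), array([376.0548, 299.1871]), 155.0)]
t green [((460.02044677734375, 69.09819793701172), (104.24126434326172, 134.87440490722656), 5.20731258392334), ((478.5639953613281, -134.16212463378906), (120.25291442871094, 53.005157470703125), 4.641940593719482)]
s red [(((474.1497802734375, -75.37918853759766), (121.8677978515625, 141.88404846191406), 5.234739780426025), array([255.2501, 226.008 ]))]
s orange [((221, 220, 15, 24), array([227.3969, 231.3041]), 194.0)]
s green [((460.4433898925781, 66.82125854492188), (96.3441162109375, 122.38605499267578), 5.206352233886719), ((479.2865295410156, -22.35113525390625), (139.365234375, 293.1146545410156), 5.698328495025635)]
t [312.5    240.3522] 53.0 [0.6045 0.0195 0.083 ]
t [317.2115 206.    ] 52.0 [0.6829 0.0097 0.083 ]
t [267.5481 203.7468] 52.0 [0.6875 0.1213 0.083 ]
t [378.1233 206.55  ] 50.0 [ 0.6825 -0.1268  0.083 ]
s [363.7206 263.09  ] 3103.5 [0.7118 0.0506 0.083 ]
s [294.2477 284.4175] 1709.0 [ 0.6819 -0.0893  0.083 ]
s [274.5989 293.832 ] 61.5 [ 0.6805 -0.1306  0.083 ]
s [335.7959 262.5714] 49.0 [0.6812 0.006  0.083 ]
s [382. 241.] 43.0 [0.6861 0.1178 0.083 ]
s [317.5581 235.8953] 43.0 [0.6031 0.0163 0.083 ]
```

```bash
cat >> h.py <<'E'
PSI=5.2
def go(x,y,z,a=None):
    "shift (mm, tool axes after the turn) and turn (deg about tool x,y,z) to reach a tool-down pose with tool x at angle a"
    a=PSI if a is None else a
    s=ctrl.get_state(); R=Ro.from_rotvec(s["tool_rot"]).as_matrix()
    ar=np.radians(a); G=np.array([[np.cos(ar),np.sin(ar),0],[np.sin(ar),-np.cos(ar),0],[0,0,-1]]).T.copy()
    G=np.c_[[np.cos(ar),np.sin(ar),0],[np.sin(ar),-np.cos(ar),0],[0,0,-1]]
    print("shift",np.round(G.T@(np.array([x,y,z])-s["position"])*1000,1),"turn",np.round(np.degrees(Ro.from_matrix(R.T@G).as_rotvec()),2),"t",round(s["time"],1),"F",np.round(s["ft_force"],1))
E
python3 - <<'E'
from h import *
t=snap("top"); s=snap("scene")
def dots(d,roi): return [cen(c) for c in blobs(d,(12,60,150),(34,160,255),8,roi) if cv2.contourArea(c)<100]
for a,b in (((312.5,240.35),(317.56,235.9)),((317.2,206),(335.8,262.57)),((267.55,203.75),(382,241)),((378.1,206.55),(274.6,293.8))): print(tri(t,a,s,b))
m=cv2.inRange(s["hsv"],np.array((9,150,120)),np.array((24,255,255)))
print(tri(t,(376.5,298.5),s,(227.5,224.5)))
go(.478-.03,-.107,.27)
E
```

```text
(array([0.6037, 0.018 , 0.0828]), np.float64(0.0034092902091449233))
(array([0.6819, 0.008 , 0.0829]), np.float64(0.004076761783856541))
(array([0.6865, 0.1199, 0.0826]), np.float64(0.0035628838015894513))
(array([ 0.6815, -0.1287,  0.0833]), np.float64(0.004254553318733861))
(array([ 0.476 , -0.1221,  0.0847]), np.float64(0.002470710408736489))
shift [ 308.6 -490.   -30.8] turn [-0.03  0.01 11.35] t 0.3 F [-0.7 -0.5 -0.2]
```

```bash
python3 -m inch '[[[0,0,-10],[0,0,5.7]],[[0,0,-10],[0,0,5.65]],[[25,-40,-10],[0,0,0]],[[25,-40,0],[0,0,0]],[[25,-40,0],[0,0,0]],[[25,-40,0],[0,0,0]],[[25,-40,0],[0,0,0]],[[25,-40,0],[0,0,0]],[[25,-40,0],[0,0,0]],[[25,-40,0],[0,0,0]]]' 0 ; python3 -m inch '[[[25,-40,0],[0,0,0]],[[25,-40,0],[0,0,0]],[[25,-40,0],[0,0,0]],[[25,-40,0],[0,0,0]],[[8,-10,0],[0,0,0]],[[0,0,0],[0,0,0]],[[0,0,0],[0,0,0]],[[0,0,0],[0,0,0]],[[0,0,0],[0,0,0]],[[0,0,0],[0,0,0]]]'
python3 - <<'E'
from h import *
go(.476,-.122,.27)
w=snap("wrist"); cv2.imwrite("pics/w1.png",w["image"][:,:,::-1])
for z in(.093,.053): print(z,[(cv2.boundingRect(c),cen(c),onz(w,cen(c),z)) for c in blobs(w,(9,150,120),(24,255,255),60)])
E
```

```text
time: 1.3
position: [0.3558, -0.2845, 0.2698]
tool_rot: [3.137, 0.142, 0.001]
ft_force: [0.2, -0.1, 0.3]
grip_width: 0.996
time: 2.3
position: [0.4471, -0.1082, 0.2695]
tool_rot: [3.138, 0.139, -0.0]
ft_force: [-0.4, -0.9, 0.7]
grip_width: 0.999
shift [27.6 16.3 -0.5] turn [ 0.01  0.01 -0.12] t 2.3 F [-0.4 -0.9  0.7]
0.093 [((493, 0, 147, 272), array([557.42  , 185.9453]), array([ 0.4897, -0.3027,  0.093 ])), ((324, 165, 25, 27), array([334.7887, 178.2465]), array([ 0.48  , -0.1234,  0.093 ]))]
0.053 [((493, 0, 147, 272), array([557.42  , 185.9453]), array([ 0.4857, -0.3277,  0.053 ])), ((324, 165, 25, 27), array([334.7887, 178.2465]), array([ 0.4748, -0.1261,  0.053 ]))]
```

View pics/w1.png

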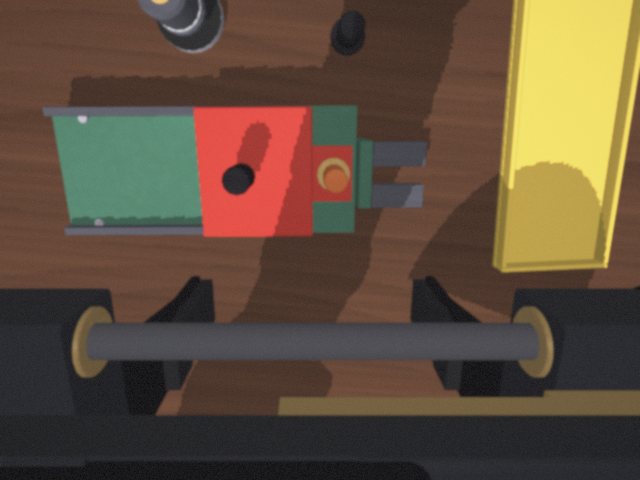

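The wrist view shows the pin's orange top at (337,180) with the collar round it, the guard grip at (238,179) and the prongs at rows 153 and 196, ending at column 425. I'll take the yaw and centres from the edges.

```bash
python3 - <<'E'
from h import *
w=snap("wrist")
o=w["hsv"][150:212,300:370]
# panel corners by approx
c=blobs(w,(0,150,120),(7,255,255),500)[0]
r=rectz(w,c,.048); print("red",r)
sat=cv2.inRange(w["hsv"],np.array((0,170,0)),np.array((7,255,255)))
L=[];Rr=[]
for u in range(215,300,5):
    col=np.where(sat[90:250,u])[0]+90; L.append(onz(w,(u,col[0]-.5),.048)); Rr.append(onz(w,(u,col[-1]+.5),.048))
L,Rr=np.array(L),np.array(Rr)
for q in(L,Rr):
    p=np.polyfit(q[:,1],q[:,0],1); print("edge yaw",np.degrees(np.arctan(-p[0])),"x at y=-.06",np.polyval(p,-.06))
g=cv2.cvtColor(w["image"],cv2.COLOR_RGB2GRAY).astype(int)
for u in (400,410): print(u,g[135:216,u])
print([g[v,415:432] for v in(153,195)])
# pin top: bright orange disc, dark red-orange
print([tuple(w["hsv"][v,337]) for v in(164,170,175,180,185,190)])
top=blobs(w,(5,170,150),(14,255,255),30,(310,150,370,210)); print([(cv2.minEnclosingCircle(c),onz(w,cen(c),.093)) for c in top])
br=blobs(w,(15,60,80),(30,255,255),30,(310,150,370,210)); print([(cv2.minEnclosingCircle(c),onz(w,cv2.minEnclosingCircle(c)[0],.053)) for c in br])
gr=cv2.inRange(w["hsv"],np.array((0,0,0)),np.array((179,255,50)))
cc=[c for c in blobs(w,(0,0,0),(179,255,45),100,(205,120,275,230))]; print([(cv2.boundingRect(c),onz(w,cen(c),.08)) for c in cc])
E
```

```text
red ((472.8492736816406, -71.52859497070312), (118.69412231445312, 138.3753662109375), 5.100833892822266)
edge yaw 5.154163167505951 x at y=-.06 0.5302120407535278
edge yaw 5.2455488286576415 x at y=-.06 0.41367869111043387
400 [58 58 54 57 58 60 60 69 72 76 72 73 73 74 77 75 75 71 76 73 76 74 73 74
 74 71 74 73 71 73 67 71 68 70 75 78 82 81 87 87 83 82 82 79 79 81 78 77
 70 65 71 73 74 74 77 71 72 72 74 72 74 76 74 73 73 74 73 70 71 73 75 71
 75 79 82 82 82 78 80 80 82]
410 [ 56  54  60  56  58  61  63  70  72  75  72  71  71  75  71  71  73  73
  75  75  75  76  77  74  74  72  71  70  70  73  66  73  78  82  81  83
  86  86  81  84  83  82  80  78  79  79  79  75  66  64  69  75  76  74
  73  77  73  78  81  87  92  99 103 100 104 103 101 100  99 100 100  97
  92  88  82  81  78  79  80  79  81]
[array([72, 71, 73, 74, 75, 72, 73, 75, 72, 72, 70, 71, 74, 76, 79, 76, 80]), array([101, 102, 100, 101, 104, 101,  98,  93,  86,  83,  84,  82,  87,
        79,  85,  82,  82])]
[(np.uint8(16), np.uint8(129), np.uint8(160)), (np.uint8(10), np.uint8(167), np.uint8(168)), (np.uint8(10), np.uint8(163), np.uint8(180)), (np.uint8(11), np.uint8(169), np.uint8(175)), (np.uint8(10), np.uint8(168), np.uint8(173)), (np.uint8(10), np.uint8(169), np.uint8(171))]
[]
[(((333.2026672363281, 174.1118927001953), 15.836515426635742), array([ 0.4785, -0.1241,  0.053 ]))]
[((230, 165, 24, 23), array([ 0.4761, -0.0502,  0.08  ]))]
```

```bash
python3 - <<'E'
from h import *
w=snap("wrist"); print(onz(w,(238,179),.092)); go(.478,-.1238,.075)
E
```

```text
[ 0.4726 -0.0455  0.092 ]
shift [ 29.1  18.9 194.5] turn [ 0.    0.   -0.05] t 2.5 F [1.  0.9 0.3]
```

```bash
python3 -m inch '[[[15,9,10],[0,0,0]],[[14,10,20],[0,0,0]],[[0,0,30],[0,0,0]],[[0,0,30],[0,0,0]],[[0,0,25],[0,0,0]],[[0,0,20],[0,0,0]],[[0,0,20],[0,0,0]],[[0,0,15],[0,0,0]],[[0,0,15],[0,0,0]],[[0,0,9],[0,0,0]]]' 0.2; python3 -m inch '[[[0,0,0],[0,0,0]],[[0,0,0],[0,0,0]],[[0,0,0],[0,0,0]],[[0,0,0],[0,0,0]],[[0,0,0],[0,0,0]],[[0,0,0],[0,0,0]],[[0,0,0],[0,0,0]],[[0,0,0],[0,0,0]],[[0,0,0],[0,0,0]],[[0,0,0],[0,0,0]]]' 1 30; python3 -c "
from h import *
go(.478,-.1238,.075)
w=snap('wrist'); cv2.imwrite('pics/w2.png',w['image'][:,:,::-1])"
```

```text
time: 3.45
position: [0.4776, -0.1237, 0.0759]
tool_rot: [3.138, 0.142, -0.003]
ft_force: [-18.4, 7.4, 59.5]
grip_width: 0.801
time: 4.45
position: [0.4785, -0.1239, 0.076]
tool_rot: [3.137, 0.142, 0.001]
ft_force: [-1.1, -2.2, 5.3]
grip_width: 0.223
shift [-0.5 -0.2  1. ] turn [ 0.06 -0.05 -0.  ] t 4.5 F [-1.1 -2.2  5.3]
```

View pics/w2.png

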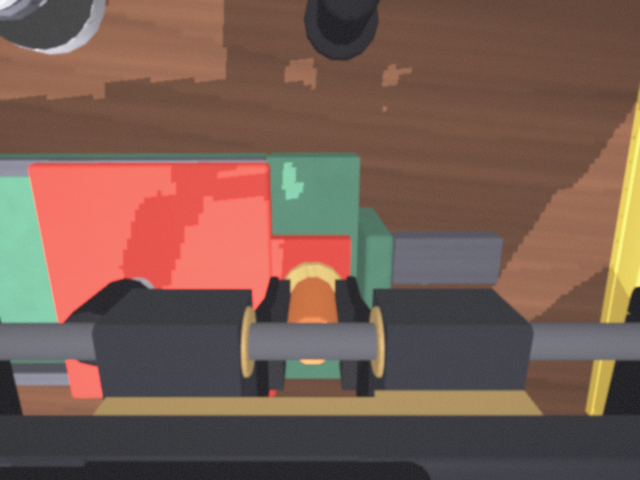

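Pin gripped: the width of 0.223 × 87 mm is about 19 mm, and the orange grip sits between the pads. Now I'll lift it.

```bash
python3 -m inch '[[[0,0,-2],[0,0,0]],[[0,0,-4],[0,0,0]],[[0,0,-7],[0,0,0]],[[0,0,-9],[0,0,0]],[[0,0,-9],[0,0,0]],[[0,0,-9],[0,0,0]],[[0,0,-9],[0,0,0]],[[0,0,-7],[0,0,0]],[[0,0,-4],[0,0,0]],[[0,0,-2],[0,0,0]]]'; python3 -m inch '[[[0,2,0],[0,0,0]],[[0,5,0],[0,0,0]],[[0,7,0],[0,0,0]],[[0,8,0],[0,0,0]],[[0,8,0],[0,0,0]],[[0,7,0],[0,0,0]],[[0,5,0],[0,0,0]],[[0,2,0],[0,0,0]],[[0,0,0],[0,0,0]],[[0,0,0],[0,0,0]]]'; python3 -c "
from h import *
go(.478+.0906*.044,-.1238-.9959*.044,.138)
w=snap('wrist'); cv2.imwrite('pics/w3.png',w['image'][:,:,::-1]); w=snap('scene'); cv2.imwrite('pics/s3.png',w['image'][130:350,150:400,::-1].repeat(2,0).repeat(2,1))"
```

```text
time: 5.5
position: [0.4782, -0.1235, 0.138]
tool_rot: [3.138, 0.142, 0.001]
ft_force: [-0.5, 0.5, -1.2]
grip_width: 0.218
time: 6.5
position: [0.482, -0.167, 0.1375]
tool_rot: [-3.138, -0.143, 0.0]
ft_force: [-0.9, 0.1, -0.9]
grip_width: 0.219
shift [-0.1  0.6 -0.5] turn [-0.01  0.    0.02] t 6.5 F [-0.9  0.1 -0.9]
```

View pics/s3.png

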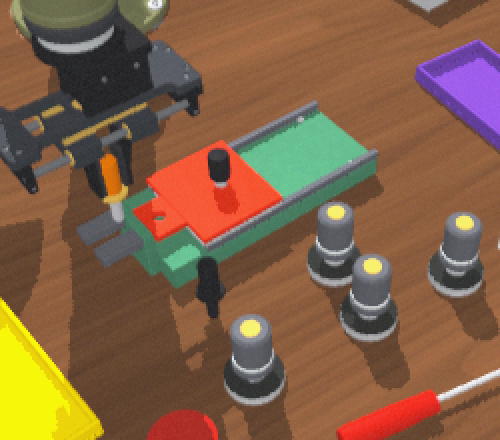

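The pin is out and upright above the notch lug, at (113,180) in the crop. Now I'll lower it about 50 mm.

```bash
python3 -m inch '[[[0,0,3],[0,0,0]],[[0,0,5],[0,0,0]],[[0,0,6],[0,0,0]],[[0,0,7],[0,0,0]],[[0,0,7],[0,0,0]],[[0,0,6],[0,0,0]],[[0,0,5],[0,0,0]],[[0,0,4],[0,0,0]],[[0,0,3],[0,0,0]],[[0,0,1],[0,0,0]]]'; python3 -m inch '[[[0,0,1],[0,0,0]],[[0,0,0.5],[0,0,0]],[[0,0,0.5],[0,0,0]],[[0,0,0.5],[0,0,0]],[[0,0,0],[0,0,0]],[[0,0,0],[0,0,0]],[[0,0,0],[0,0,0]],[[0,0,0],[0,0,0]],[[0,0,0],[0,0,0]],[[0,0,0],[0,0,0]]]'
```

```text
time: 7.6
position: [0.4819, -0.1673, 0.0902]
tool_rot: [-3.138, -0.142, 0.0]
ft_force: [-0.3, -0.9, -0.4]
grip_width: 0.22
time: 8.6
position: [0.4821, -0.1674, 0.0881]
tool_rot: [3.138, 0.142, 0.0]
ft_force: [0.2, -0.1, -1.1]
grip_width: 0.218
```

```bash
python3 -m inch '[[[0,0,0.5],[0,0,0]],[[0,0,0.5],[0,0,0]],[[0,0,0.5],[0,0,0]],[[0,0,0],[0,0,0]],[[0,0,0],[0,0,0]],[[0,0,0],[0,0,0]],[[0,0,0],[0,0,0]],[[0,0,0],[0,0,0]],[[0,0,0],[0,0,0]],[[0,0,0],[0,0,0]]]';  python3 -m inch '[[[0,0,0],[0,0,0]],[[0,0,0],[0,0,0]],[[0,0,0],[0,0,0]],[[0,0,0],[0,0,0]],[[0,0,0],[0,0,0]],[[0,0,0],[0,0,0]],[[0,0,0],[0,0,0]],[[0,0,0],[0,0,0]],[[0,0,0],[0,0,0]],[[0,0,0],[0,0,0]]]' 0.5; python3 -m inch '[[[0,0,-3],[0,0,0]],[[0,0,-6],[0,0,0]],[[0,0,-10],[0,0,0]],[[0,0,-15],[0,0,0]],[[0,0,-15],[0,0,0]],[[0,0,-15],[0,0,0]],[[0,0,-15],[0,0,0]],[[0,0,-10],[0,0,0]],[[0,0,-5],[0,0,0]],[[0,0,0],[0,0,0]]]'; python3 -c "
from h import *
go(.4715,-.044,.150)
w=snap('wrist'); cv2.imwrite('pics/w4.png',w['image'][:,:,::-1])
print([onz(w,cen(c),.105) for c in blobs(w,(9,150,120),(24,255,255),60,(150,0,500,290))])
"
```

```text
time: 9.6
position: [0.4822, -0.1674, 0.088]
tool_rot: [3.138, 0.142, -0.0]
ft_force: [-3.9, 1.7, 10.5]
grip_width: 0.222
time: 10.6
position: [0.482, -0.1673, 0.0866]
tool_rot: [3.138, 0.142, -0.0]
ft_force: [0.2, -0.0, -0.6]
grip_width: 0.5
time: 11.6
position: [0.4824, -0.1675, 0.1813]
tool_rot: [3.138, 0.142, 0.002]
ft_force: [0.4, 0.2, -0.2]
grip_width: 0.501
shift [   0.4 -124.    31.3] turn [ 0.05 -0.05 -0.01] t 11.6 F [ 0.4  0.2 -0.2]
[array([ 0.5413, -0.2562,  0.105 ]), array([ 0.4866, -0.167 ,  0.105 ])]
```

View pics/w4.png

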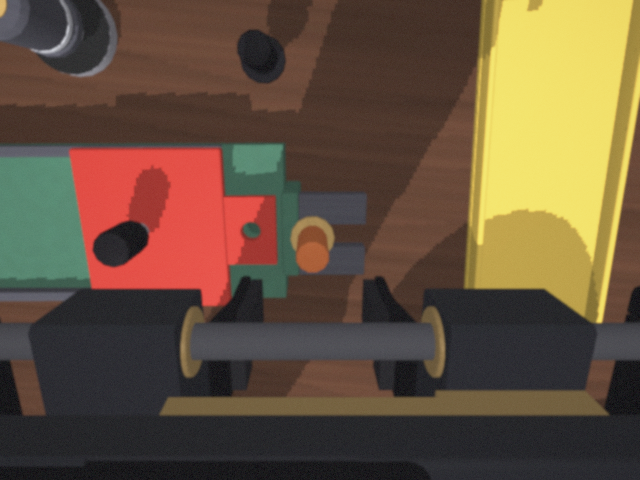

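The pin hangs upright in the notch with its collar on the prongs at (313,238). Next I'll go to the guard grip.

```bash
python3 -m inch '[[[0,-15,0],[0,0,0]],[[0,-35,0],[0,0,0]],[[0,-40,5],[0,0,0]],[[0,-25,15],[0,0,0]],[[0,-9,20],[0,0,0]],[[0,0,20],[0,0,0]],[[0,0,18],[0,0,0]],[[0,0,14],[0,0,0]],[[0,0,8],[0,0,0]],[[0,0,2],[0,0,0]]]' 0.4; python3 -m inch '[[[0,0,0],[0,0,0]],[[0,0,0],[0,0,0]],[[0,0,0],[0,0,0]],[[0,0,0],[0,0,0]],[[0,0,0],[0,0,0]],[[0,0,0],[0,0,0]],[[0,0,0],[0,0,0]],[[0,0,0],[0,0,0]],[[0,0,0],[0,0,0]],[[0,0,0],[0,0,0]]]' 1 25
```

```text
time: 12.65
position: [0.47, -0.0434, 0.0775]
tool_rot: [-3.138, -0.143, 0.003]
ft_force: [0.4, -0.9, 0.2]
grip_width: 0.599
time: 13.65
position: [0.4711, -0.0436, 0.0789]
tool_rot: [-3.138, -0.143, -0.001]
ft_force: [-0.7, 2.5, 6.1]
grip_width: 0.268
```

```bash
python3 -m inch '[[[0,-4,0],[0,0,0]],[[0,-10,0],[0,0,0]],[[0,-16,0],[0,0,0]],[[0,-18,0],[0,0,0]],[[0,-18,0],[0,0,0]],[[0,-18,0],[0,0,0]],[[0,-18,0],[0,0,0]],[[0,-14,0],[0,0,0]],[[0,-9,0],[0,0,0]],[[0,-4,0],[0,0,0]]]'; python3 -m inch '[[[0,-1,0],[0,0,0]],[[0,-1,0],[0,0,0]],[[0,-1,0],[0,0,0]],[[0,0,0],[0,0,0]],[[0,0,0],[0,0,0]],[[0,0,0],[0,0,0]],[[0,0,0],[0,0,0]],[[0,0,0],[0,0,0]],[[0,0,0],[0,0,0]],[[0,0,0],[0,0,0]]]'
```

```text
time: 14.65
position: [0.4591, 0.085, 0.0789]
tool_rot: [3.137, 0.144, 0.0]
ft_force: [-1.5, -2.3, 7.1]
grip_width: 0.266
time: 15.65
position: [0.459, 0.0859, 0.0789]
tool_rot: [3.136, 0.141, -0.0]
ft_force: [-1.2, -4.9, 8.3]
grip_width: 0.271
```

```bash
python3 -m inch '[[[0,1,0],[0,0,0]],[[0,0,0],[0,0,0]],[[0,0,0],[0,0,0]],[[0,0,-3],[0,0,0]],[[0,0,-10],[0,0,0]],[[0,0,-20],[0,0,0]],[[0,0,-30],[0,0,0]],[[0,0,-30],[0,0,0]],[[0,0,-20],[0,0,0]],[[0,0,-8],[0,0,0]]]' 0
cat >> h.py <<'E'
def feet(verbose=True):
    t=snap("top"); s=snap("scene")
    f=lambda d,roi:[cen(c) for c in blobs(d,(12,60,150),(34,160,255),15,roi) if cv2.contourArea(c)<110]
    A=f(t,(130,120,530,345)); B=f(s,(80,150,470,400)); out=[]
    for a in A:
        for b in B:
            p,e=tri(t,a,s,b)
            if e<.008 and abs(p[2]-.085)<.012: out.append(p); print("foot",p,round(e,4))
    print(len(A),len(B)); return out
E
python3 - <<'E'
from h import *
feet(); go(.6037,.018,.060)
t=snap("top"); cv2.imwrite("pics/t5.png",t["image"][140:360,130:530,::-1].repeat(2,0).repeat(2,1))
E
```

```text
time: 16.65
position: [0.4603, 0.0871, 0.2024]
tool_rot: [3.138, 0.143, 0.007]
ft_force: [0.4, 0.5, -0.8]
grip_width: 0.99
foot [0.6865 0.1198 0.0826] 0.0035
foot [0.6029 0.018  0.0824] 0.0033
2 8
shift [137.2  81.6 140.7] turn [ 0.04 -0.15 -0.  ] t 16.8 F [0.  0.6 0.1]
```

View pics/t5.png

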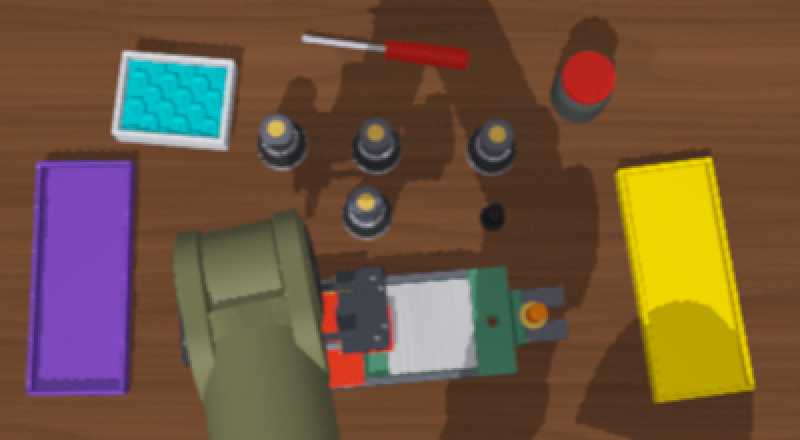

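The guard is open, the steel plate at (432,325) is free and the pin is parked. The feet haven't moved. On to the first foot.

```bash
sed -i 's/(12,60,150),(34,160,255),15/(12,60,85),(34,200,255),15/' h.py
python3 -m inch '[[[17,10,0],[0,0,0]],[[35,20,0],[0,0,0]],[[35,21,0],[0,0,0]],[[30,19,5],[0,0,0]],[[15,8,15],[0,0,0]],[[5,3.5,20],[0,0,0]],[[0,0,20],[0,0,0]],[[0,0,16],[0,0,0]],[[0,0,10],[0,0,0]],[[0,0,4],[0,0,0]]]' 0; python3 -c "
from h import *
feet(); go(.6037,.018,.060)"
```

```text
time: 17.8
position: [0.6017, 0.018, 0.1078]
tool_rot: [-3.138, -0.143, 0.004]
ft_force: [0.7, -0.2, -0.4]
grip_width: 0.999
4 6
shift [ 1.2  0.1 49.2] turn [0.   0.04 0.02] t 17.9 F [-0.2 -0.1  0.1]
```

```bash
python3 -m inch '[[[0,0,4],[0,0,0]],[[1,0,8],[0,0,0]],[[0,0,10],[0,0,0]],[[0,0,10],[0,0,0]],[[0,0,8],[0,0,0]],[[0,0,6],[0,0,0]],[[0,0,3],[0,0,0]],[[0,0,0],[0,0,0]],[[0,0,0],[0,0,0]],[[0,0,0],[0,0,0]]]' 0; python3 -m inch '[[[0,0,0],[0,0,0]],[[0,0,0],[0,0,0]],[[0,0,0],[0,0,0]],[[0,0,0],[0,0,0]],[[0,0,0],[0,0,0]],[[0,0,0],[0,0,0]],[[0,0,0],[0,0,0]],[[0,0,0],[0,0,0]],[[0,0,0],[0,0,0]],[[0,0,0],[0,0,0]]]' 1 50; python3 -c "
from h import *
go(.4715,-.0525,.110)"
```

```text
time: 18.9
position: [0.6041, 0.018, 0.061]
tool_rot: [3.138, 0.142, 0.001]
ft_force: [0.2, 0.1, -0.5]
grip_width: 0.999
time: 19.9
position: [0.6037, 0.0181, 0.0606]
tool_rot: [-3.138, -0.143, 0.0]
ft_force: [-1.3, 0.5, 0.1]
grip_width: 0.428
shift [-138.1   58.3  -49.4] turn [-0.  0.  0.] t 19.9 F [-1.3  0.5  0.1]
```

```bash
python3 -m inch '[[[0,0,-4],[0,0,0]],[[0,0,-12],[0,0,0]],[[0,0,-20],[0,0,0]],[[0,0,-20],[0,0,0]],[[-8,3,-10],[0,0,0]],[[-25,10,-4],[0,0,0]],[[-36,15.5,0],[0,0,0]],[[-36,15.5,0],[0,0,0]],[[-24,11,0],[0,0,0]],[[-9,3.5,0],[0,0,0]]]'; python3 -m inch '[[[0,0,4],[0,0,0]],[[0,0,7],[0,0,0]],[[0,0,8],[0,0,0]],[[0,0,7],[0,0,0]],[[0,0,4],[0,0,0]],[[0,0,1],[0,0,0]],[[0,0,0],[0,0,0]],[[0,0,0],[0,0,0]],[[0,0,0],[0,0,0]],[[0,0,0],[0,0,0]]]'; python3 -c "
from h import *
go(.4715,-.0525,.0926)"
```

```text
time: 20.9
position: [0.4683, -0.0551, 0.1301]
tool_rot: [3.136, 0.137, -0.004]
ft_force: [-0.9, -0.6, -2.4]
grip_width: 0.426
time: 21.9
position: [0.4718, -0.0529, 0.0998]
tool_rot: [3.138, 0.142, 0.001]
ft_force: [0.4, -0.8, -2.0]
grip_width: 0.424
shift [-0.3 -0.4  7.2] turn [ 0.02 -0.03 -0.01] t 21.9 F [ 0.4 -0.8 -2. ]
```

```bash
python3 -m inch '[[[0,0,1],[0,0,0]],[[0,0,2],[0,0,0]],[[0,0,2],[0,0,0]],[[0,0,1],[0,0,0]],[[0,0,1],[0,0,0]],[[0,0,1],[0,0,0]],[[0,0,1],[0,0,0]],[[0,0,0],[0,0,0]],[[0,0,0],[0,0,0]],[[0,0,0],[0,0,0]]]'; for i in 1 2; do python3 -m inch '[[[0,0,0.5],[0,0,0]],[[0,0,0.5],[0,0,0]],[[0,0,0.5],[0,0,0]],[[0,0,0.5],[0,0,0]],[[0,0,0],[0,0,0]],[[0,0,0],[0,0,0]],[[0,0,0],[0,0,0]],[[0,0,0],[0,0,0]],[[0,0,0],[0,0,0]],[[0,0,0],[0,0,0]]]'; done
```

```text
time: 22.9
position: [0.4716, -0.0528, 0.0907]
tool_rot: [3.138, 0.143, -0.0]
ft_force: [-3.2, 0.9, 4.7]
grip_width: 0.423
time: 23.9
position: [0.4716, -0.0528, 0.0888]
tool_rot: [3.138, 0.143, -0.0]
ft_force: [-3.7, 1.2, 6.0]
grip_width: 0.425
time: 24.9
position: [0.4716, -0.0527, 0.087]
tool_rot: [3.138, 0.142, -0.001]
ft_force: [-5.0, 0.8, 8.5]
grip_width: 0.423
```

At 5.6 mm in, about 11 N and about 1.1 N/mm, so this foot is stiff and goes to yellow. Lift and carry.

```bash
python3 -m inch '[[[0,0,-3],[0,0,0]],[[0,0,-8],[0,0,0]],[[0,0,-16],[0,0,0]],[[0,0,-24],[0,0,0]],[[0,0,-22],[0,0,0]],[[2,5,-14],[0,0,0]],[[6,17,-6],[0,0,0]],[[11,30,0],[0,0,0]],[[15,40,0],[0,0,0]],[[15,41,0],[0,0,0]]]';  python3 -m inch '[[[15,41,0],[0,0,0]],[[15,41,0],[0,0,0]],[[14,40,0],[0,0,0]],[[10,27,0],[0,0,0]],[[5,13,5],[0,0,0]],[[0.9,2.3,15],[0,0,0]],[[0,0,20],[0,0,0]],[[0,0,20],[0,0,0]],[[0,0,15],[0,0,0]],[[0,0,10],[0,0,0]]]'; python3 -c "
from h import *
go(.607,-.339,.067)
w=snap('wrist'); cv2.imwrite('pics/w6.png',w['image'][:,:,::-1])"
```

```text
time: 25.9
position: [0.5328, -0.1838, 0.1783]
tool_rot: [3.138, 0.142, -0.001]
ft_force: [1.0, 0.7, -2.9]
grip_width: 0.424
time: 26.9
position: [0.6058, -0.3373, 0.0919]
tool_rot: [-3.136, -0.145, 0.005]
ft_force: [-0.0, 0.3, -2.7]
grip_width: 0.423
shift [ 1.   1.8 24.9] turn [-0.12  0.16  0.09] t 26.9 F [-0.   0.3 -2.7]
```

View pics/w6.png

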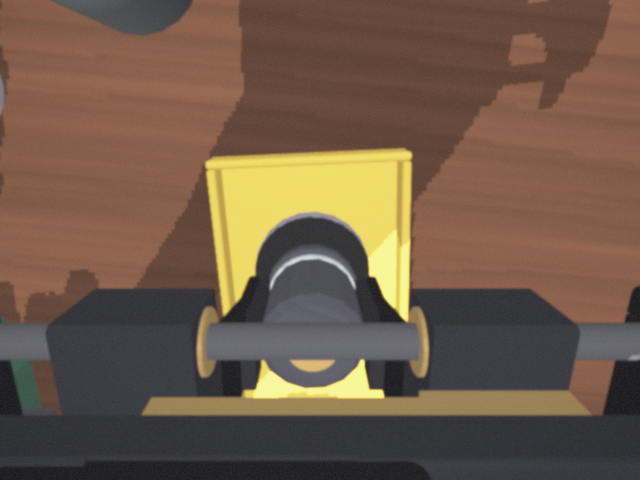

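The foot sits centred between the walls: pad at columns 257–367, walls at 210–410. Lower it, release and retreat.

```bash
python3 -m inch '[[[0,1,4],[0,0,0]],[[0,0,6],[0,0,0]],[[0,0,5],[0,0,0]],[[0,0,4],[0,0,0]],[[0,0,3],[0,0,0]],[[0,0,2],[0,0,0]],[[0,0,1],[0,0,0]],[[0,0,0.5],[0,0,0]],[[0,0,0],[0,0,0]],[[0,0,0],[0,0,0]]]'; python3 -m inch '[[[0,0,0],[0,0,0]],[[0,0,0],[0,0,0]],[[0,0,0],[0,0,0]],[[0,0,0],[0,0,0]],[[0,0,0],[0,0,0]],[[0,0,-5],[0,0,0]],[[0,0,-15],[0,0,0]],[[0,0,-30],[0,0,0]],[[0,0,-30],[0,0,0]],[[0,0,-10],[0,0,0]]]' 0; python3 -c "
from h import *
feet(); go(.6815,-.1287,.155); go(.6815,-.1287,.061)"
```

```text
time: 27.95
position: [0.6072, -0.3401, 0.0692]
tool_rot: [3.138, 0.142, 0.0]
ft_force: [0.4, 0.2, -2.8]
grip_width: 0.422
time: 28.95
position: [0.6093, -0.3407, 0.1645]
tool_rot: [3.135, 0.142, 0.01]
ft_force: [1.2, 0.1, 0.2]
grip_width: 1.0
1 5
shift [  91.9 -204.3    7.2] turn [ 0.17 -0.23 -0.  ] t 29.1 F [-0.3 -0.1 -0.2]
shift [  91.9 -204.3  101.2] turn [ 0.17 -0.23 -0.  ] t 29.1 F [-0.3 -0.1 -0.2]
```

```bash
python3 -c "
from h import *
t=snap('top'); s=snap('scene'); cv2.imwrite('pics/t7.png',t['image'][140:360,130:530,::-1].repeat(2,0).repeat(2,1))
for n,d in(('t',t),('s',s)):
  for X in ((.6865,.1199,.083),(.6819,.008,.083),(.6815,-.1287,.083),(.608,-.34,.088),(.65,.06,0),(.6,-.24,0)):
    u,v=np.round(proj(d,X)).astype(int); print(n,X,u,v,d['hsv'][v-1:v+2,u-1:u+2].reshape(-1,3)[::4].tolist())
"
```

```text
t (0.6865, 0.1199, 0.083) 268 204 [[23, 148, 243], [23, 146, 242], [23, 148, 243]]
t (0.6819, 0.008, 0.083) 318 206 [[23, 146, 242], [23, 146, 242], [23, 148, 244]]
t (0.6815, -0.1287, 0.083) 379 207 [[23, 147, 243], [23, 146, 242], [23, 145, 243]]
t (0.608, -0.34, 0.088) 475 239 [[20, 124, 107], [21, 144, 170], [19, 87, 138]]
t (0.65, 0.06, 0) 296 228 [[11, 142, 124], [11, 144, 126], [12, 143, 125]]
t (0.6, -0.24, 0) 423 249 [[12, 146, 126], [12, 143, 102], [12, 141, 96]]
s (0.6865, 0.1199, 0.083) 383 241 [[30, 130, 247], [30, 132, 247], [30, 131, 247]]
s (0.6819, 0.008, 0.083) 337 262 [[30, 131, 247], [30, 129, 247], [30, 130, 247]]
s (0.6815, -0.1287, 0.083) 276 294 [[30, 126, 247], [30, 124, 247], [30, 127, 247]]
s (0.608, -0.34, 0.088) 148 318 [[23, 159, 229], [23, 159, 229], [22, 158, 229]]
s (0.65, 0.06, 0) 346 268 [[2, 31, 116], [12, 144, 149], [12, 140, 155]]
s (0.6, -0.24, 0) 208 316 [[12, 134, 131], [11, 142, 158], [12, 140, 158]]
```

View pics/t7.png

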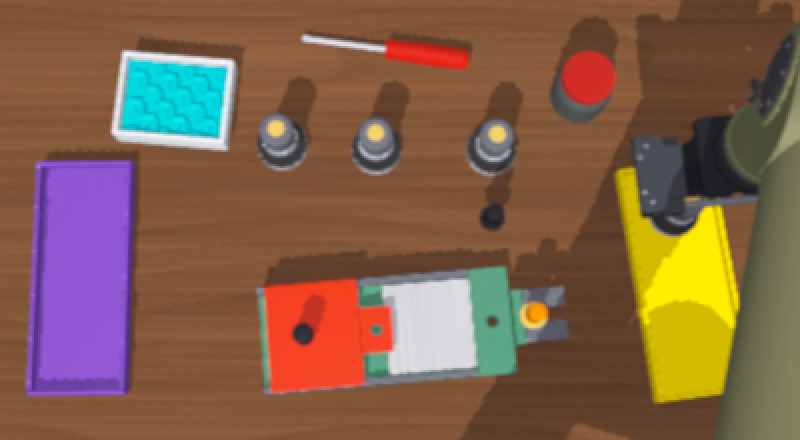

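The guard is fully open, the pin is parked, foot 1 stands in the yellow tray and the other three haven't moved. Next: the foot at (.6815,-.1287).

```bash
sed -i 's/(12,60,85),(34,200,255),15/(17,60,90),(34,170,255),15/' h.py
python3 -m inch '[[[8,-18,0],[0,0,0]],[[18,-40,0],[0,0,0]],[[20,-44,0],[0,0,0]],[[20,-44,0],[0,0,0]],[[16,-36,0],[0,0,0]],[[8,-18,8],[0,0,0]],[[2,-4.3,16],[0,0,0]],[[0,0,18],[0,0,0]],[[0,0,10],[0,0,0]],[[0,0,2],[0,0,0]]]' 0; python3 -c "
from h import *
feet(); go(.6815,-.1287,.061)"
```

```text
time: 30.15
position: [0.678, -0.1308, 0.1016]
tool_rot: [3.138, 0.138, -0.008]
ft_force: [-0.2, -0.5, -0.5]
grip_width: 0.999
foot [ 0.6078 -0.3405  0.0892] 0.0033
foot [0.6819 0.008  0.0829] 0.0041
foot [0.6866 0.1199 0.0826] 0.0036
5 7
shift [ 2.2 -1.3 43. ] turn [ 0.01  0.09 -0.16] t 30.2 F [1.  0.5 0.6]
```

```bash
python3 -m inch '[[[1,0,4],[0,0,0]],[[0,0,8],[0,0,0]],[[0,0,9],[0,0,0]],[[0,0,9],[0,0,0]],[[0,0,7],[0,0,0]],[[0,0,4],[0,0,0]],[[0,0,2],[0,0,0]],[[0,0,0],[0,0,0]],[[0,0,0],[0,0,0]],[[0,0,0],[0,0,0]]]' 0; python3 -m inch '[[[0,0,0],[0,0,0]],[[0,0,0],[0,0,0]],[[0,0,0],[0,0,0]],[[0,0,0],[0,0,0]],[[0,0,0],[0,0,0]],[[0,0,0],[0,0,0]],[[0,0,0],[0,0,0]],[[0,0,0],[0,0,0]],[[0,0,0],[0,0,0]],[[0,0,0],[0,0,0]]]' 1 50; python3 -c "
from h import *
go(.4715,-.0525,.130)"
```

```text
time: 31.25
position: [0.6816, -0.1281, 0.0626]
tool_rot: [3.138, 0.142, 0.001]
ft_force: [0.7, -0.0, -0.5]
grip_width: 0.999
time: 32.25
position: [0.6812, -0.1283, 0.062]
tool_rot: [3.138, 0.142, -0.0]
ft_force: [-0.8, 0.2, -0.4]
grip_width: 0.429
shift [-202.   -94.5  -68. ] turn [ 0.01  0.   -0.01] t 32.2 F [-0.8  0.2 -0.4]
```

```bash
python3 -m inch '[[[0,0,-4],[0,0,0]],[[0,0,-14],[0,0,0]],[[0,0,-26],[0,0,0]],[[0,0,-32],[0,0,0]],[[0,0,-26],[0,0,0]],[[-8,-4,-14],[0,0,0]],[[-22,-10,-4],[0,0,0]],[[-36,-17,0],[0,0,0]],[[-40,-19,0],[0,0,0]],[[-40,-19,0],[0,0,0]]]'; python3 -m inch '[[[-32,-15,0],[0,0,0]],[[-18,-8,4],[0,0,0]],[[-6,-2.5,14],[0,0,0]],[[0,0,20],[0,0,0]],[[0,0,20],[0,0,0]],[[0,0,14],[0,0,0]],[[0,0,7],[0,0,0]],[[0,0,2],[0,0,0]],[[0,0,0],[0,0,0]],[[0,0,0],[0,0,0]]]'; python3 -c "
from h import *
go(.4715,-.0525,.094)"
```

```text
time: 33.25
position: [0.5269, -0.0716, 0.1813]
tool_rot: [-3.138, -0.143, 0.003]
ft_force: [-0.7, 1.0, -2.5]
grip_width: 0.426
time: 34.25
position: [0.4721, -0.0523, 0.1017]
tool_rot: [3.138, 0.142, 0.002]
ft_force: [0.3, -0.4, -2.7]
grip_width: 0.425
shift [-0.6  0.1  7.7] turn [ 0.02 -0.07 -0.  ] t 34.2 F [ 0.3 -0.4 -2.7]
```

```bash
python3 -m inch '[[[0,0,1],[0,0,0]],[[0,0,2],[0,0,0]],[[0,0,2],[0,0,0]],[[0,0,1],[0,0,0]],[[0,0,1],[0,0,0]],[[0,0,1],[0,0,0]],[[0,0,1],[0,0,0]],[[0,0,0.5],[0,0,0]],[[0,0,0],[0,0,0]],[[0,0,0],[0,0,0]]]'; for i in 1 2; do python3 -m inch '[[[0,0,0.5],[0,0,0]],[[0,0,0.5],[0,0,0]],[[0,0,0.5],[0,0,0]],[[0,0,0.5],[0,0,0]],[[0,0,0],[0,0,0]],[[0,0,0],[0,0,0]],[[0,0,0],[0,0,0]],[[0,0,0],[0,0,0]],[[0,0,0],[0,0,0]],[[0,0,0],[0,0,0]]]'; done;  python3 -c "
from h import *
go(.607,.3505,.175);go(.528,-.350,.175)"
```

```text
time: 35.25
position: [0.4715, -0.0523, 0.0918]
tool_rot: [3.138, 0.142, -0.0]
ft_force: [-2.6, 0.3, 5.1]
grip_width: 0.424
time: 36.25
position: [0.4715, -0.0523, 0.0899]
tool_rot: [3.138, 0.142, -0.0]
ft_force: [-3.2, 1.6, 6.8]
grip_width: 0.424
time: 37.25
position: [0.4715, -0.0523, 0.0881]
tool_rot: [3.138, 0.142, -0.0]
ft_force: [-4.1, 0.3, 9.2]
grip_width: 0.422
shift [ 171.4 -388.9  -86.9] turn [ 0.03  0.02 -0.  ] t 37.2 F [-4.1  0.3  9.2]
shift [ 29.3 301.6 -86.9] turn [ 0.03  0.02 -0.  ] t 37.2 F [-4.1  0.3  9.2]
```

Stiff again: about 12 N at 5.9 mm. It goes to the middle slot of yellow.

```bash
python3 -m inch '[[[0,0,-4],[0,0,0]],[[0,0,-12],[0,0,0]],[[0,0,-25],[0,0,0]],[[0,0,-28],[0,0,0]],[[0,0,-18],[0,0,0]],[[1,5,-10],[0,0,0]],[[2,18,0],[0,0,0]],[[3,32,0],[0,0,0]],[[4,42,0],[0,0,0]],[[4,43,0],[0,0,0]]]';  python3 -m inch '[[[4,43,0],[0,0,0]],[[4,42,0],[0,0,0]],[[4,37,0],[0,0,0]],[[2.3,26,0],[0,0,0]],[[1,11,5],[0,0,0]],[[0,2.6,16],[0,0,0]],[[0,0,24],[0,0,0]],[[0,0,24],[0,0,0]],[[0,0,16],[0,0,0]],[[0,0,8],[0,0,0]]]'; python3 -c "
from h import *
go(.528,-.350,.0675)"
```

```text
time: 38.25
position: [0.4974, -0.1933, 0.1828]
tool_rot: [3.138, 0.142, -0.003]
ft_force: [0.8, 0.1, -2.3]
grip_width: 0.423
time: 39.25
position: [0.5266, -0.3479, 0.0885]
tool_rot: [-3.135, -0.145, 0.006]
ft_force: [0.6, -0.4, -2.9]
grip_width: 0.425
shift [ 1.2  2.3 21. ] turn [-0.18  0.19  0.1 ] t 39.2 F [ 0.6 -0.4 -2.9]
```

```bash
python3 -m inch '[[[0,1,3],[0,0,0]],[[0,0,5],[0,0,0]],[[0,0,5],[0,0,0]],[[0,0,4],[0,0,0]],[[0,0,3],[0,0,0]],[[0,0,2],[0,0,0]],[[0,0,1],[0,0,0]],[[0,0,0],[0,0,0]],[[0,0,0],[0,0,0]],[[0,0,0],[0,0,0]]]'; python3 -c "
from h import *
go(.528,-.350,.0675)"
```

```text
time: 40.25
position: [0.5282, -0.3511, 0.0688]
tool_rot: [3.138, 0.142, 0.0]
ft_force: [-0.3, 0.3, -3.7]
grip_width: 0.429
shift [-0.1 -1.1  1.3] turn [ 0.02 -0.01 -0.  ] t 40.2 F [-0.3  0.3 -3.7]
```

```bash
python3 -m inch '[[[0,0,1],[0,0,0]],[[0,0,0.5],[0,0,0]],[[0,0,0],[0,0,0]],[[0,0,0],[0,0,0]],[[0,0,0],[0,0,0]],[[0,0,0],[0,0,0]],[[0,0,0],[0,0,0]],[[0,0,0],[0,0,0]],[[0,0,0],[0,0,0]],[[0,0,0],[0,0,0]]]'; python3 -m inch '[[[0,0,0],[0,0,0]],[[0,0,0],[0,0,0]],[[0,0,0],[0,0,0]],[[0,0,0],[0,0,0]],[[0,0,0],[0,0,0]],[[0,0,-5],[0,0,0]],[[0,0,-15],[0,0,0]],[[0,0,-30],[0,0,0]],[[0,0,-30],[0,0,0]],[[0,0,-10],[0,0,0]]]' 0; python3 -c "
from h import *
feet(); go(.6819,.008,.155)"
```

```text
time: 41.25
position: [0.528, -0.351, 0.067]
tool_rot: [3.138, 0.142, -0.0]
ft_force: [0.4, -0.0, -3.2]
grip_width: 0.417
time: 42.25
position: [0.5302, -0.352, 0.1621]
tool_rot: [3.134, 0.142, 0.009]
ft_force: [0.3, -0.2, 0.7]
grip_width: 0.997
foot [ 0.6078 -0.3405  0.0892] 0.0033
foot [0.6819 0.0079 0.0828] 0.0042
foot [0.6865 0.1196 0.0828] 0.0035
4 6
shift [ 184.5 -344.4    4.9] turn [ 0.19 -0.2  -0.01] t 42.4 F [ 0.9 -1.1  0.3]
```

```bash
python3 -m inch '[[[10,-20,0],[0,0,0]],[[20,-36,0],[0,0,0]],[[22,-42,0],[0,0,0]],[[22,-42,0],[0,0,0]],[[22,-42,0],[0,0,0]],[[22,-42,0],[0,0,0]],[[22,-40,0],[0,0,0]],[[20,-37,0],[0,0,0]],[[14,-26,0],[0,0,0]],[[8,-14,0],[0,0,0]]]' 0;  python3 -m inch '[[[2.5,-3.4,5],[0,0,0]],[[0,0,14],[0,0,0]],[[0,0,22],[0,0,0]],[[0,0,22],[0,0,0]],[[0,0,14],[0,0,0]],[[0,0,8],[0,0,0]],[[0,0,4],[0,0,0]],[[0,0,0],[0,0,0]],[[0,0,0],[0,0,0]],[[0,0,0],[0,0,0]]]' 0; python3 -c "
from h import *
feet(); go(.6819,.008,.061)"
```

```text
time: 43.35
position: [0.6779, 0.0093, 0.1554]
tool_rot: [-3.136, -0.15, 0.004]
ft_force: [-0.6, 0.6, -0.5]
grip_width: 0.999
time: 44.35
position: [0.6813, 0.0088, 0.0691]
tool_rot: [3.138, 0.143, 0.003]
ft_force: [0.1, -0.3, 0.8]
grip_width: 0.998
foot [ 0.5287 -0.3514  0.089 ] 0.0029
foot [0.6872 0.1201 0.0812] 0.0023
foot [ 0.6077 -0.3405  0.0893] 0.0033
4 7
shift [0.7 0.8 7.9] turn [ 0.02 -0.07  0.01] t 44.5 F [-0.2 -0.8  0.4]
```

```bash
python3 -m inch '[[[0,0,3],[0,0,0]],[[0,1,3],[0,0,0]],[[0,0,2],[0,0,0]],[[0,0,0],[0,0,0]],[[0,0,0],[0,0,0]],[[0,0,0],[0,0,0]],[[0,0,0],[0,0,0]],[[0,0,0],[0,0,0]],[[0,0,0],[0,0,0]],[[0,0,0],[0,0,0]]]' 0; python3 -m inch '[[[0,0,0],[0,0,0]],[[0,0,0],[0,0,0]],[[0,0,0],[0,0,0]],[[0,0,0],[0,0,0]],[[0,0,0],[0,0,0]],[[0,0,0],[0,0,0]],[[0,0,0],[0,0,0]],[[0,0,0],[0,0,0]],[[0,0,0],[0,0,0]],[[0,0,0],[0,0,0]]]' 1 50; python3 -c "
from h import *
go(.4715,-.0525,.130)"
```

```text
time: 45.45
position: [0.6807, 0.0077, 0.0601]
tool_rot: [3.138, 0.142, -0.0]
ft_force: [-0.3, -0.4, 0.2]
grip_width: 1.002
time: 46.45
position: [0.6807, 0.0077, 0.06]
tool_rot: [3.138, 0.143, 0.0]
ft_force: [0.4, 0.3, 0.2]
grip_width: 0.43
shift [-213.8   41.   -70. ] turn [ 0.01 -0.   -0.  ] t 46.5 F [0.4 0.3 0.2]
```

```bash
python3 -m inch '[[[0,0,-4],[0,0,0]],[[0,0,-14],[0,0,0]],[[0,0,-24],[0,0,0]],[[0,0,-26],[0,0,0]],[[-4,1,-16],[0,0,0]],[[-16,3,-6],[0,0,0]],[[-32,6,0],[0,0,0]],[[-40,8,0],[0,0,0]],[[-42,8,0],[0,0,0]],[[-38,7,0],[0,0,0]]]'; python3 -m inch '[[[-24,5,0],[0,0,0]],[[-13,2,3],[0,0,0]],[[-4.8,1,9],[0,0,0]],[[0,0,12],[0,0,0]],[[0,0,13],[0,0,0]],[[0,0,8],[0,0,0]],[[0,0,4],[0,0,0]],[[0,0,1],[0,0,0]],[[0,0,0],[0,0,0]],[[0,0,0],[0,0,0]]]'; python3 -c "
from h import *
go(.4715,-.0525,.092)"
```

```text
time: 47.45
position: [0.51, -0.0413, 0.15]
tool_rot: [3.138, 0.142, -0.002]
ft_force: [-0.1, -0.3, -1.2]
grip_width: 0.424
time: 48.45
position: [0.472, -0.0525, 0.1004]
tool_rot: [3.138, 0.143, 0.001]
ft_force: [-0.1, -0.7, -3.2]
grip_width: 0.422
shift [-0.5 -0.   8.4] turn [ 0.01 -0.04  0.01] t 48.5 F [-0.1 -0.7 -3.2]
```

```bash
python3 -m inch '[[[0,0,1],[0,0,0]],[[0,0,2],[0,0,0]],[[0,0,2],[0,0,0]],[[0,0,1],[0,0,0]],[[0,0,1],[0,0,0]],[[0,0,1],[0,0,0]],[[0,0,1],[0,0,0]],[[0,0,1],[0,0,0]],[[0,0,0],[0,0,0]],[[0,0,0],[0,0,0]]]'; for i in 1 2; do python3 -m inch '[[[0,0,0.5],[0,0,0]],[[0,0,0.5],[0,0,0]],[[0,0,0.5],[0,0,0]],[[0,0,0.5],[0,0,0]],[[0,0,0],[0,0,0]],[[0,0,0],[0,0,0]],[[0,0,0],[0,0,0]],[[0,0,0],[0,0,0]],[[0,0,0],[0,0,0]],[[0,0,0],[0,0,0]]]'; done;  python3 -c "
from h import *
go(.607,.3505,.175);go(.449,-.361,.175)"
```

```text
time: 49.45
position: [0.4715, -0.0525, 0.0903]
tool_rot: [3.138, 0.142, 0.0]
ft_force: [-2.1, 0.1, 3.8]
grip_width: 0.423
time: 50.45
position: [0.4715, -0.0525, 0.0881]
tool_rot: [3.138, 0.142, 0.0]
ft_force: [-2.3, 0.2, 3.3]
grip_width: 0.425
time: 51.45
position: [0.4715, -0.0526, 0.0861]
tool_rot: [3.138, 0.142, 0.0]
ft_force: [-1.6, 0.3, 4.3]
grip_width: 0.431
shift [ 171.4 -389.1  -88.9] turn [ 0.01 -0.   -0.  ] t 51.5 F [-1.6  0.3  4.3]
shift [-50.4 305.1 -88.9] turn [ 0.01 -0.   -0.  ] t 51.5 F [-1.6  0.3  4.3]
```

Soft: about 7 N at 5.9 mm, slope about 0.2 N/mm. It goes to violet.

```bash
python3 -m inch '[[[0,0,-4],[0,0,0]],[[0,0,-12],[0,0,0]],[[0,0,-24],[0,0,0]],[[0,0,-26],[0,0,0]],[[0,0,-16],[0,0,0]],[[2,-6,-10],[0,0,0]],[[8,-18,0],[0,0,0]],[[14,-32,0],[0,0,0]],[[18,-41,0],[0,0,0]],[[19,-43,0],[0,0,0]]]';  python3 -m inch '[[[19,-43,0],[0,0,0]],[[19,-43,0],[0,0,0]],[[19,-43,0],[0,0,0]],[[18,-41,0],[0,0,0]],[[15,-35,0],[0,0,0]],[[12,-26,0],[0,0,0]],[[6,-14,4],[0,0,0]],[[2.4,-4,12],[0,0,0]],[[0,0,20],[0,0,0]],[[0,0,20],[0,0,0]]]'; python3 -m inch '[[[0,0,14],[0,0,0]],[[0,0,8],[0,0,0]],[[0,0,4],[0,0,0]],[[0,0,1],[0,0,0]],[[0,0,0],[0,0,0]],[[0,0,0],[0,0,0]],[[0,0,0],[0,0,0]],[[0,0,0],[0,0,0]],[[0,0,0],[0,0,0]],[[0,0,0],[0,0,0]]]'; python3 -c "
from h import *
go(.607,.3505,.0655)
w=snap('wrist'); cv2.imwrite('pics/w9.png',w['image'][:,:,::-1])"
```

```text
time: 52.45
position: [0.5195, 0.0934, 0.1778]
tool_rot: [3.138, 0.139, -0.001]
ft_force: [0.0, -0.4, -3.0]
grip_width: 0.424
time: 53.45
position: [0.6065, 0.3494, 0.1201]
tool_rot: [3.137, 0.142, -0.002]
ft_force: [0.6, -0.8, -4.1]
grip_width: 0.429
time: 54.45
position: [0.607, 0.3504, 0.0951]
tool_rot: [3.138, 0.143, 0.0]
ft_force: [-0.0, 0.7, -3.5]
grip_width: 0.427
shift [ 0.1 -0.1 29.6] turn [ 0.01 -0.    0.  ] t 54.5 F [-0.   0.7 -3.5]
```

View pics/w9.png

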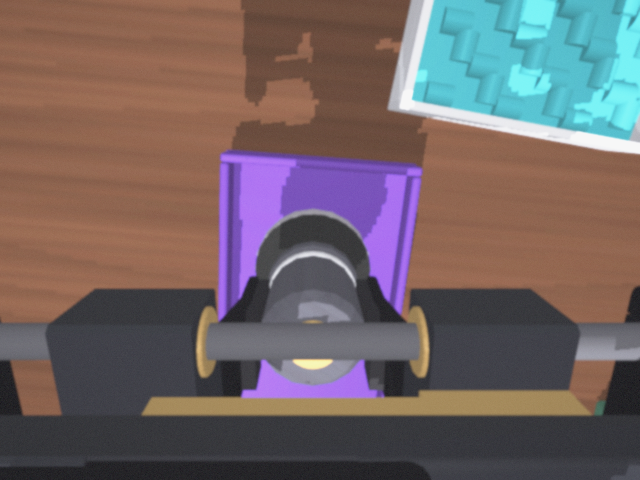

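The foot is centred between the violet walls: pad at columns 257–368, walls at 225–410. Lower it and release.

```bash
python3 -m inch '[[[0,0,3],[0,0,0]],[[0,0,6],[0,0,0]],[[0,0,6],[0,0,0]],[[0,0,5],[0,0,0]],[[0,0,4],[0,0,0]],[[0,0,2.5],[0,0,0]],[[0,0,1.5],[0,0,0]],[[0,0,1],[0,0,0]],[[0,0,0],[0,0,0]],[[0,0,0],[0,0,0]]]'; python3 -m inch '[[[0,0,0],[0,0,0]],[[0,0,0],[0,0,0]],[[0,0,0],[0,0,0]],[[0,0,0],[0,0,0]],[[0,0,0],[0,0,0]],[[0,0,-5],[0,0,0]],[[0,0,-15],[0,0,0]],[[0,0,-30],[0,0,0]],[[0,0,-30],[0,0,0]],[[0,0,-10],[0,0,0]]]' 0; python3 -c "
from h import *
feet(); go(.6867,.1198,.155)"
```

```text
time: 55.5
position: [0.607, 0.3505, 0.0662]
tool_rot: [-3.138, -0.143, -0.0]
ft_force: [0.8, 0.0, -1.4]
grip_width: 0.424
time: 56.5
position: [0.6084, 0.3521, 0.1613]
tool_rot: [-3.135, -0.142, -0.009]
ft_force: [0.4, -0.4, 0.1]
grip_width: 0.994
foot [ 0.5287 -0.3514  0.089 ] 0.0029
foot [ 0.6078 -0.3405  0.0894] 0.0031
foot [0.6865 0.1198 0.0826] 0.0035
5 5
shift [ 57.4 237.8   4.1] turn [-0.1  -0.25 -0.  ] t 56.6 F [ 0.  -0.4  0.6]
```

```bash
python3 -m inch '[[[5,20,0],[0,0,0]],[[9,38,0],[0,0,0]],[[11,45,0],[0,0,0]],[[11,45,0],[0,0,0]],[[10,42,0],[0,0,0]],[[7,29,0],[0,0,0]],[[4,15,0],[0,0,0]],[[1,4,4],[0,0,0]],[[0,0,12],[0,0,0]],[[0,0,20],[0,0,0]]]' 0;  python3 -m inch '[[[0,0,22],[0,0,0]],[[0,0,16],[0,0,0]],[[0,0,10],[0,0,0]],[[0,0,5],[0,0,0]],[[0,0,2],[0,0,0]],[[0,0,0],[0,0,0]],[[0,0,0],[0,0,0]],[[0,0,0],[0,0,0]],[[0,0,0],[0,0,0]],[[0,0,0],[0,0,0]]]' 0; python3 -c "
from h import *
feet(); go(.6866,.1198,.061)"
```

```text
time: 57.6
position: [0.6858, 0.1223, 0.1201]
tool_rot: [-3.136, -0.148, -0.002]
ft_force: [0.4, -0.1, -0.8]
grip_width: 0.997
time: 58.6
position: [0.6864, 0.1186, 0.0653]
tool_rot: [3.138, 0.142, 0.001]
ft_force: [0.4, 0.3, 0.3]
grip_width: 1.001
foot [ 0.5288 -0.3515  0.0893] 0.003
foot [ 0.6078 -0.3405  0.0894] 0.0031
foot [0.6077 0.3512 0.0875] 0.0037
4 6
shift [ 0.4 -1.2  4.1] turn [ 0.01 -0.01 -0.01] t 58.7 F [0.2 0.6 0.5]
```

```bash
python3 -m inch '[[[0,-1,2],[0,0,0]],[[0,0,2],[0,0,0]],[[0,0,0],[0,0,0]],[[0,0,0],[0,0,0]],[[0,0,0],[0,0,0]],[[0,0,0],[0,0,0]],[[0,0,0],[0,0,0]],[[0,0,0],[0,0,0]],[[0,0,0],[0,0,0]],[[0,0,0],[0,0,0]]]' 0; python3 -m inch '[[[0,0,0],[0,0,0]],[[0,0,0],[0,0,0]],[[0,0,0],[0,0,0]],[[0,0,0],[0,0,0]],[[0,0,0],[0,0,0]],[[0,0,0],[0,0,0]],[[0,0,0],[0,0,0]],[[0,0,0],[0,0,0]],[[0,0,0],[0,0,0]],[[0,0,0],[0,0,0]]]' 1 50; python3 -c "
from h import *
go(.4715,-.0525,.130)"
```

```text
time: 59.7
position: [0.6862, 0.1196, 0.061]
tool_rot: [3.138, 0.142, -0.0]
ft_force: [-0.3, -0.3, -0.4]
grip_width: 0.999
time: 60.7
position: [0.6861, 0.1196, 0.061]
tool_rot: [3.138, 0.142, -0.0]
ft_force: [0.0, -0.2, -0.0]
grip_width: 0.427
shift [-229.4  152.   -69. ] turn [ 0.01  0.   -0.  ] t 60.7 F [ 0.  -0.2 -0. ]
```

```bash
python3 -m inch '[[[0,0,-4],[0,0,0]],[[0,0,-14],[0,0,0]],[[0,0,-26],[0,0,0]],[[0,0,-28],[0,0,0]],[[-4,3,-18],[0,0,0]],[[-14,9,-10],[0,0,0]],[[-27,18,0],[0,0,0]],[[-35,23,0],[0,0,0]],[[-36,24,0],[0,0,0]],[[-36,24,0],[0,0,0]]]'; python3 -m inch '[[[-34,23,0],[0,0,0]],[[-25,17,0],[0,0,0]],[[-13,8,4],[0,0,0]],[[-5,3,12],[0,0,0]],[[0,0,16],[0,0,0]],[[0,0,14],[0,0,0]],[[0,0,8],[0,0,0]],[[0,0,4],[0,0,0]],[[0,0,2],[0,0,0]],[[0,0,0],[0,0,0]]]'; python3 -c "
from h import *
go(.4715,-.0525,.093)"
```

```text
time: 61.7
position: [0.5421, 0.0043, 0.161]
tool_rot: [3.138, 0.143, -0.001]
ft_force: [1.1, 0.2, -2.1]
grip_width: 0.424
time: 62.7
position: [0.4722, -0.0521, 0.101]
tool_rot: [-3.138, -0.143, -0.0]
ft_force: [0.6, 0.9, -3.1]
grip_width: 0.428
shift [-0.7  0.3  8. ] turn [-0.02 -0.01  0.03] t 62.7 F [ 0.6  0.9 -3.1]
```

```bash
python3 -m inch '[[[0,0,1],[0,0,0]],[[0,0,2],[0,0,0]],[[0,0,2],[0,0,0]],[[0,0,1],[0,0,0]],[[0,0,1],[0,0,0]],[[0,0,1],[0,0,0]],[[0,0,1],[0,0,0]],[[0,0,1],[0,0,0]],[[0,0,0],[0,0,0]],[[0,0,0],[0,0,0]]]'; for i in 1 2; do python3 -m inch '[[[0,0,0.5],[0,0,0]],[[0,0,0.5],[0,0,0]],[[0,0,0.5],[0,0,0]],[[0,0,0.5],[0,0,0]],[[0,0,0],[0,0,0]],[[0,0,0],[0,0,0]],[[0,0,0],[0,0,0]],[[0,0,0],[0,0,0]],[[0,0,0],[0,0,0]],[[0,0,0],[0,0,0]]]'; done;  python3 -c "
from h import *
go(.527,.349,.175);go(.449,-.361,.175)"
```

```text
time: 63.7
position: [0.472, -0.0525, 0.0913]
tool_rot: [3.138, 0.142, 0.0]
ft_force: [-1.4, -0.8, 3.1]
grip_width: 0.43
time: 64.7
position: [0.4719, -0.0525, 0.0891]
tool_rot: [3.138, 0.142, 0.0]
ft_force: [-1.9, 0.6, 3.1]
grip_width: 0.423
time: 65.7
position: [0.472, -0.0525, 0.0871]
tool_rot: [3.138, 0.143, 0.0]
ft_force: [-2.7, -0.7, 4.0]
grip_width: 0.422
shift [  91.2 -394.9  -87.9] turn [ 0.01 -0.01  0.  ] t 65.7 F [-2.7 -0.7  4. ]
shift [-50.8 305.1 -87.9] turn [ 0.01 -0.01  0.  ] t 65.7 F [-2.7 -0.7  4. ]
```

Soft again: about 7 N at 6 mm. It goes to the middle of violet.

```bash
python3 -m inch '[[[0,0,-4],[0,0,0]],[[0,0,-12],[0,0,0]],[[0,0,-25],[0,0,0]],[[0,0,-27],[0,0,0]],[[0,0,-16],[0,0,0]],[[1,-6,-9],[0,0,0]],[[4,-18,0],[0,0,0]],[[8,-34,0],[0,0,0]],[[10,-43,0],[0,0,0]],[[10,-44,0],[0,0,0]]]';  python3 -m inch '[[[10,-44,0],[0,0,0]],[[10,-44,0],[0,0,0]],[[10,-44,0],[0,0,0]],[[10,-42,0],[0,0,0]],[[8,-35,0],[0,0,0]],[[6,-24,0],[0,0,0]],[[3,-13,4],[0,0,0]],[[1.2,-3.9,12],[0,0,0]],[[0,0,20],[0,0,0]],[[0,0,20],[0,0,0]]]'; python3 -m inch '[[[0,0,18],[0,0,0]],[[0,0,14],[0,0,0]],[[0,0,9],[0,0,0]],[[0,0,5],[0,0,0]],[[0,0,3],[0,0,0]],[[0,0,1],[0,0,0]],[[0,0,0],[0,0,0]],[[0,0,0],[0,0,0]],[[0,0,0],[0,0,0]],[[0,0,0],[0,0,0]]]'; python3 -c "
from h import *
go(.527,.349,.0665)"
```

```text
time: 66.7
position: [0.491, 0.0962, 0.1796]
tool_rot: [3.138, 0.14, -0.001]
ft_force: [1.1, -0.2, -3.0]
grip_width: 0.425
time: 67.7
position: [0.5265, 0.3481, 0.1221]
tool_rot: [3.137, 0.142, -0.002]
ft_force: [-0.2, -0.3, -3.0]
grip_width: 0.43
time: 68.7
position: [0.5271, 0.3491, 0.0743]
tool_rot: [-3.138, -0.142, -0.001]
ft_force: [-0.0, -0.6, -2.3]
grip_width: 0.425
shift [-0.1  0.1  7.8] turn [-0.   -0.03 -0.01] t 68.7 F [-0.  -0.6 -2.3]
```

```bash
python3 -m inch '[[[0,0,3],[0,0,0]],[[0,0,2],[0,0,0]],[[0,0,1.5],[0,0,0]],[[0,0,0.5],[0,0,0]],[[0,0,0.5],[0,0,0]],[[0,0,0],[0,0,0]],[[0,0,0],[0,0,0]],[[0,0,0],[0,0,0]],[[0,0,0],[0,0,0]],[[0,0,0],[0,0,0]]]'; python3 -m inch '[[[0,0,0],[0,0,0]],[[0,0,0],[0,0,0]],[[0,0,0],[0,0,0]],[[0,0,0],[0,0,0]],[[0,0,0],[0,0,0]],[[0,0,-5],[0,0,0]],[[0,0,-15],[0,0,0]],[[0,0,-30],[0,0,0]],[[0,0,-30],[0,0,0]],[[0,0,-10],[0,0,0]]]' 0; python3 -c "
from h import *
feet(); go(.459,.0865,.155)"
```

```text
time: 69.7
position: [0.5269, 0.349, 0.0665]
tool_rot: [3.138, 0.142, 0.0]
ft_force: [-0.0, -0.2, -2.5]
grip_width: 0.43
time: 70.7
position: [0.5282, 0.3508, 0.1612]
tool_rot: [-3.135, -0.143, -0.009]
ft_force: [0.3, 0.4, 1.6]
grip_width: 0.998
foot [ 0.5287 -0.3515  0.0892] 0.003
foot [0.6078 0.3513 0.0872] 0.0037
foot [ 0.6078 -0.3405  0.0892] 0.0033
4 5
shift [-92.5 256.2   4.1] turn [-0.09 -0.23 -0.  ] t 70.8 F [ 0.4 -0.4 -0. ]
```

Now back to the guard grip.

```bash
python3 -m inch '[[[-6,18,0],[0,0,0]],[[-14,38,0],[0,0,0]],[[-16,45,0],[0,0,0]],[[-16,45,0],[0,0,0]],[[-16,44,0],[0,0,0]],[[-13,36,0],[0,0,0]],[[-8,21,0],[0,0,0]],[[-3.5,9.2,0],[0,0,0]],[[0,0,0],[0,0,0]],[[0,0,0],[0,0,0]]]' 0.3; python3 -c "
from h import *
feet(); go(.459,.0865,.079)"
```

```text
time: 71.8
position: [0.4576, 0.0857, 0.1559]
tool_rot: [-3.138, -0.142, 0.001]
ft_force: [0.3, -0.1, -1.0]
grip_width: 0.703
foot [ 0.5287 -0.3514  0.089 ] 0.0029
foot [0.5263 0.3494 0.0876] 0.0038
foot [0.6077 0.3512 0.0875] 0.0037
foot [ 0.6078 -0.3405  0.0892] 0.0033
5 5
shift [ 1.1  0.3 77.2] turn [-0.05  0.03  0.1 ] t 71.9 F [-0.1  0.4 -0.2]
```

```bash
python3 -m inch '[[[1,0,4],[0,0,0]],[[0,0,12],[0,0,0]],[[0,0,18],[0,0,0]],[[0,0,18],[0,0,0]],[[0,0,12],[0,0,0]],[[0,0,7],[0,0,0]],[[0,0,4],[0,0,0]],[[0,0,2],[0,0,0]],[[0,0,0],[0,0,0]],[[0,0,0],[0,0,0]]]' 0.3; python3 -m inch '[[[0,0,0],[0,0,0]],[[0,0,0],[0,0,0]],[[0,0,0],[0,0,0]],[[0,0,0],[0,0,0]],[[0,0,0],[0,0,0]],[[0,0,0],[0,0,0]],[[0,0,0],[0,0,0]],[[0,0,0],[0,0,0]],[[0,0,0],[0,0,0]],[[0,0,0],[0,0,0]]]' 1 25;  python3 -m inch '[[[0,4,0],[0,0,0]],[[0,10,0],[0,0,0]],[[0,16,0],[0,0,0]],[[0,18,0],[0,0,0]],[[0,18,0],[0,0,0]],[[0,18,0],[0,0,0]],[[0,18,0],[0,0,0]],[[0,14,0],[0,0,0]],[[0,9,0],[0,0,0]],[[0,4,0],[0,0,0]]]'; python3 -m inch '[[[0,1,0],[0,0,0]],[[0,1,0],[0,0,0]],[[0,1,0],[0,0,0]],[[0,1,0],[0,0,0]],[[0,0,0],[0,0,0]],[[0,0,0],[0,0,0]],[[0,0,0],[0,0,0]],[[0,0,0],[0,0,0]],[[0,0,0],[0,0,0]],[[0,0,0],[0,0,0]]]'
```

```text
time: 72.9
position: [0.4595, 0.0856, 0.08]
tool_rot: [3.138, 0.142, 0.002]
ft_force: [-0.6, -0.7, -0.3]
grip_width: 0.699
time: 73.9
position: [0.459, 0.0856, 0.0795]
tool_rot: [3.138, 0.142, -0.0]
ft_force: [-0.4, 0.5, 0.0]
grip_width: 0.267
time: 74.9
position: [0.4711, -0.0437, 0.0795]
tool_rot: [-3.138, -0.14, -0.001]
ft_force: [2.8, 8.1, -1.5]
grip_width: 0.262
time: 75.9
position: [0.4711, -0.0437, 0.0795]
tool_rot: [-3.135, -0.146, -0.0]
ft_force: [2.3, 6.4, -1.1]
grip_width: 0.269
```

The guard is at its shut stop: grip at y −0.0437, where it started at −0.0436. Release, rise and move aside for the last look.

```bash
python3 -m inch '[[[0,-2,0],[0,0,0]],[[0,0,0],[0,0,0]],[[0,0,0],[0,0,0]],[[0,0,0],[0,0,0]],[[0,0,-3],[0,0,0]],[[0,0,-10],[0,0,0]],[[0,0,-25],[0,0,0]],[[0,0,-35],[0,0,0]],[[0,0,-25],[0,0,0]],[[0,0,-10],[0,0,0]]]' 0.4; python3 -m inch '[[[0,-15,-5],[0,0,0]],[[0,-30,0],[0,0,0]],[[0,-40,0],[0,0,0]],[[0,-40,0],[0,0,0]],[[0,-40,0],[0,0,0]],[[0,-30,0],[0,0,0]],[[0,-15,0],[0,0,0]],[[0,0,0],[0,0,0]],[[0,0,0],[0,0,0]],[[0,0,0],[0,0,0]]]'; python3 -c "
from h import *
feet(); t=snap('top');s=snap('scene')
a=t['image'][140:360,130:530].repeat(2,0).repeat(2,1); b=s['image'][150:400,80:480].repeat(2,0).repeat(2,1)
cv2.imwrite('pics/fin.png',cv2.resize(np.vstack([a,b])[:,:,::-1],(500,588)))"
```

```text
time: 76.9
position: [0.4725, -0.045, 0.1907]
tool_rot: [3.136, 0.142, 0.007]
ft_force: [-0.4, 0.2, -0.2]
grip_width: 0.595
time: 77.9
position: [0.4517, 0.163, 0.1919]
tool_rot: [3.138, 0.14, -0.002]
ft_force: [-0.4, -0.0, -0.5]
grip_width: 0.6
foot [ 0.5287 -0.3514  0.089 ] 0.0029
foot [ 0.6078 -0.3405  0.0894] 0.0031
foot [0.6077 0.3512 0.0875] 0.0037
4 5
```

View pics/fin.png

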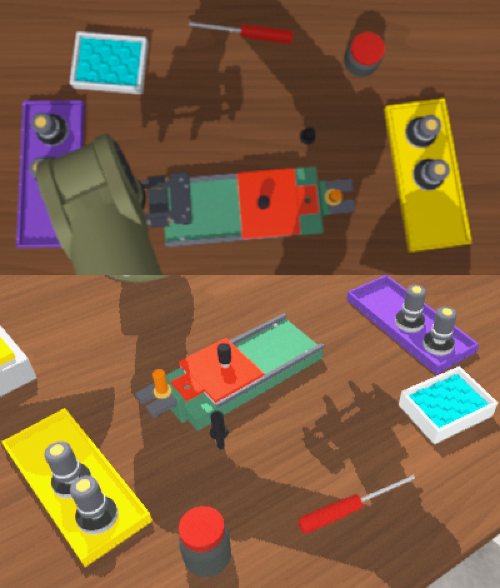

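All four feet stand in their trays, the pin is parked and nothing else has moved. My 2 mm back-off as the fingers opened could have dragged the guard, so I'll compare it with the first picture.

```bash
python3 -c "
from h import *
d=snap('scene'); o=cv2.cvtColor(cv2.imread('pics/scene0.png'),cv2.COLOR_BGR2HSV); 
t=snap('top'); ot=cv2.cvtColor(cv2.imread('pics/top0.png'),cv2.COLOR_BGR2HSV)
for a,b,roi in((dict(d,hsv=o),d,(190,190,350,280)),(dict(t,hsv=ot),t,(300,260,420,345))):
  for q in(a,b):
    c=blobs(q,(0,150,100),(8,255,255),200,roi)[0]; r=rectz(q,c,.048); print(r,cen(c))
# panel +y edge subpixel, top view, rows between
for h in(ot,t['hsv']):
  print([int(np.where((h[v,300:350,0]<9)&(h[v,300:350,1]>150))[0][0]+300) for v in (285,290,310,315,320)])
"
```

```text
((474.1497802734375, -75.37918853759766), (121.8677978515625, 141.88404846191406), 5.234739780426025) [255.2024 226.0016]
((474.1497802734375, -75.37918853759766), (121.8677978515625, 141.88404846191406), 5.234739780426025) [252.2552 226.8281]
((473.68731689453125, -70.40157318115234), (119.58605194091797, 140.41900634765625), 5.094705104827881) [346.3747 301.779 ]
((473.05755615234375, -70.4295425415039), (121.02507019042969, 139.69720458984375), 4.708546161651611) [348.3753 301.6038]
[320, 321, 323, 323, 323]
[320, 321, 323, 323, 323]
```

The edges match to the pixel, but a pixel is about 2 mm. To be sure, I'll regrip, push to the stop and open without shifting.

```bash
python3 -m inch '[[[0,10,0],[0,0,0]],[[0,25,0],[0,0,0]],[[0,38,0],[0,0,0]],[[0,42,0],[0,0,0]],[[0,40,0],[0,0,0]],[[0,30,0],[0,0,0]],[[0,17,0],[0,0,0]],[[0,6,0],[0,0,0]],[[0,0,0],[0,0,0]],[[0,0,0],[0,0,0]]]' 0.4; python3 -c "
from h import *
go(.4711,-.0437,.0795)"
```

```text
time: 79.2
position: [0.4707, -0.0411, 0.1926]
tool_rot: [-3.138, -0.146, 0.0]
ft_force: [-0.7, 0.6, 0.5]
grip_width: 0.596
shift [  0.1   2.6 113.1] turn [-0.03 -0.    0.14] t 79.2 F [-0.7  0.6  0.5]
```

```bash
python3 -m inch '[[[0,1,5],[0,0,0]],[[0,1,16],[0,0,0]],[[0,0,24],[0,0,0]],[[0,0,26],[0,0,0]],[[0,0,20],[0,0,0]],[[0,0,12],[0,0,0]],[[0,0,7],[0,0,0]],[[0,0,3],[0,0,0]],[[0,0,0],[0,0,0]],[[0,0,0],[0,0,0]]]' 0.4; python3 -m inch '[[[0,0,0],[0,0,0]],[[0,0,0],[0,0,0]],[[0,0,0],[0,0,0]],[[0,0,0],[0,0,0]],[[0,0,0],[0,0,0]],[[0,0,0],[0,0,0]],[[0,1,0],[0,0,0]],[[0,1,0],[0,0,0]],[[0,1,0],[0,0,0]],[[0,0,0],[0,0,0]]]' 1 25; python3 -m inch '[[[0,0,0],[0,0,0]],[[0,0,0],[0,0,0]],[[0,0,0],[0,0,0]],[[0,0,0],[0,0,0]],[[0,0,0],[0,0,0]],[[0,0,0],[0,0,0]],[[0,0,-5],[0,0,0]],[[0,0,-25],[0,0,0]],[[0,0,-35],[0,0,0]],[[0,0,-25],[0,0,0]]]' 0.4;  python3 -m inch '[[[0,0,-15],[0,0,0]],[[0,0,-10],[0,0,0]],[[0,0,0],[0,0,0]],[[0,0,0],[0,0,0]],[[0,0,0],[0,0,0]],[[0,0,0],[0,0,0]],[[0,0,0],[0,0,0]],[[0,0,0],[0,0,0]],[[0,0,0],[0,0,0]],[[0,0,0],[0,0,0]]]'
python3 -c "
from h import *
feet()
w=snap('wrist'); cv2.imwrite('pics/wend.png',w['image'][:,:,::-1])
c=blobs(w,(0,150,100),(8,255,255),200)[0]; print(rectz(w,c,.048))"
```

```text
time: 80.2
position: [0.4716, -0.0449, 0.0803]
tool_rot: [3.138, 0.143, 0.002]
ft_force: [0.2, -0.2, -0.1]
grip_width: 0.606
time: 81.2
position: [0.4708, -0.0438, 0.0796]
tool_rot: [-3.133, -0.145, 0.001]
ft_force: [-2.5, 10.5, 3.9]
grip_width: 0.265
time: 82.2
position: [0.4717, -0.0476, 0.1716]
tool_rot: [3.138, 0.143, 0.003]
ft_force: [-0.1, -0.0, 0.5]
grip_width: 0.603
time: 83.2
position: [0.4711, -0.0478, 0.1945]
tool_rot: [3.138, 0.143, -0.0]
ft_force: [-0.2, -0.1, -1.2]
grip_width: 0.599
foot [ 0.5288 -0.3514  0.089 ] 0.003
foot [0.6077 0.3512 0.0875] 0.0037
foot [ 0.6078 -0.3405  0.0892] 0.0033
foot [0.5266 0.3492 0.0879] 0.004
4 7
((473.0219421386719, -71.49797058105469), (117.62998962402344, 139.65582275390625), 5.191483497619629)
```

Pushed home with 10 N against the stop, then released clear. The wrist camera's panel fit matches the starting one: centre (473.0, −71.5) mm now, (472.8, −71.5) before.

```bash
python3 -c "
from bench import close_job
print(close_job())"
```

```text
the job is handed in; nothing more can be done
None
```

The job is done and handed in at about 83 s of the 210 s allowed. I drew the locking pin out and hung it by its collar in the notch, then slid the guard open 130 mm to its stop. I felt each of the four feet present on the test plate, pushing the springs in by only about 6 mm.

| Foot's starting place (x, y) | Force at about 6 mm | Slope | Sorted as |
|---|---|---|---|
| (0.604, 0.018) m | 11 N | 1.0 N/mm | stiff, yellow tray |
| (0.682, −0.129) m | 12 N | 1.1 N/mm | stiff, yellow tray |
| (0.682, 0.008) m | 7 N | 0.1 N/mm | soft, violet tray |
| (0.687, 0.120) m | 7 N | 0.2 N/mm | soft, violet tray |

The forces include the foot's own weight. They came out 1–2 N above the nominal spring figures, but the two kinds are clearly apart.

**Last checks:**
- **Feet:** the cameras show two standing in each tray, with their tops at the right height.
- **Guard:** it is at its shut stop, at the same place as at the start to within about 0.2 mm. I pushed it home a second time because my first release could have dragged it back up to 2 mm.
- **Pin and the rest:** the last full picture shows the pin hanging in its notch and the grease jar, screwdriver, chip tray and black look-alike in place. I took it before that second push and did not look at them again.
- **Force readings:** stopping at the pin grip before grasping gave a brief 60 N wrist reading. The cause is unclear, but it is under the 120 N limit.
- **Drop:** the first foot was let go about 3 mm above the tray floor and stayed upright.

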